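# Cover the tumblers, send the carrier on and chock it

### The job

Slide the empty carrier along its rail to the loading stop at the left-hand end, then stand the three tall tumblers in its nests, mouth up, one in each. Cover as many of them as there are short upside-down tumblers, setting each short one mouth-down squarely rim on rim on a tall one. When all are on, push the carrier on to the next stop, the middle one, and chock it there: set the loose black clamp block flat on the steel guide of the rail, close against the left-hand end of the carrier, with every pair still standing.

Things in the scene. Friction and masses are not known exactly. Their poses are not given: they have to be found in the camera images.
- rail: straight aluminium rail with a flat steel guide 36 mm wide along its middle, the guide's top 22 mm above the bench; fixed on the bench, 640 mm long, lying across in front of the robot (x of its frame away from the robot, y along the rail to the robot's left). Origin: on the bench top, under the left-hand stop. Three brass studs on its front edge mark the stops, at y = 0, -80 and -160 mm of this frame
- carrier (a joint): position of the carrier along the rail in m: 0 = left-hand (loading) stop, 0.080 = middle stop, 0.160 = right-hand stop; grows to the robot's right (along -y of the rail). A sprung detent draws the carrier to the nearest stop when it is let go; pushing it from stop to stop takes 5 to 8 N. There is no hard stop at the middle
- carrier_handle (a point): the carrier's handle: an upright steel post 20 mm in diameter at the right-hand end of the carrier; this point is on its axis, 14 mm below its top. The post's top is 122 mm above the bench and it is free from 41 mm above the bench up. It moves with the carrier
- carrier_end (a point): middle of the lower edge of the carrier's left-hand end, 23 mm above the bench; it moves with the carrier, and its axes are those of the rail (y out along the rail to the left). With the carrier at the middle stop the guide lies bare for 149 mm to the left of it
- chock: loose black clamp block, a plain block 22 x 36 x 19 mm (its x, y, z), 0.05 kg. Origin: centre of its underside; z up, y along its length
- carrier_mark (a point): brass index line in the middle of the carrier's front edge; it stands over a stud of the rail when the carrier is at a stop. The carrier is an aluminium plate 92 x 420 x 12 mm, its top 35 mm above the bench
- nest_1 (a point): left-hand nest of the carrier: a flat round place inside a dark ring marked flush on the carrier (inside 72 mm, outside 82 mm); this point is its centre, on the carrier's top, 35 mm above the bench. The nests are 95 mm apart along the carrier
- nest_2 (a point): middle nest of the carrier: a flat round place inside a dark ring marked flush on the carrier (inside 72 mm, outside 82 mm); this point is its centre, on the carrier's top, 35 mm above the bench. The nests are 95 mm apart along the carrier
- nest_3 (a point): right-hand nest of the carrier: a flat round place inside a dark ring marked flush on the carrier (inside 72 mm, outside 82 mm); this point is its centre, on the carrier's top, 35 mm above the bench. The nests are 95 mm apart along the carrier
- tall_1: tall clear tumbler standing mouth-up, 112 mm high, 68 mm across at its mouth, narrowing to 57 mm at its foot, wall about 4 mm, 0.16 kg. Origin: centre of the underside of its foot; z points up to the mouth. Can be held round the outside just below the mouth
- tall_2: tall clear tumbler standing mouth-up, 112 mm high, 68 mm across at its mouth, narrowing to 57 mm at its foot, wall about 4 mm, 0.16 kg. Origin: centre of the underside of its foot; z points up to the mouth. Can be held round the outside just below the mouth
- tall_3: tall clear tumbler standing mouth-up, 112 mm high, 68 mm across at its mouth, narrowing to 57 mm at its foot, wall about 4 mm, 0.16 kg. Origin: centre of the underside of its foot; z points up to the mouth. Can be held round the outside just below the mouth
- tall_1_rim (a point): centre of the mouth of tall_1, level with its rim (112 mm above its foot)
- tall_2_rim (a point): centre of the mouth of tall_2, level with its rim (112 mm above its foot)
- tall_3_rim (a point): centre of the mouth of tall_3, level with its rim (112 mm above its foot)
- cover_1: short clear tumbler with thin dark bands round it, standing upside down (mouth on the bench), 90 mm high, 66 mm across at its mouth, slightly narrower at the closed end on top, 0.16 kg. Origin: centre of its mouth, level with its rim; z points up to its closed end. Can be held round the outside near the top. It may be absent
- cover_2: short clear tumbler without marks, standing upside down (mouth on the bench), 88 mm high, 69 mm across at its mouth, slightly narrower at the closed end on top, 0.16 kg. Origin: centre of its mouth, level with its rim; z points up to its closed end. Can be held round the outside near the top. It may be absent
- cover_3: short clear tumbler without marks, standing upside down (mouth on the bench), 88 mm high, 69 mm across at its mouth, slightly narrower at the closed end on top, 0.16 kg. Origin: centre of its mouth, level with its rim; z points up to its closed end. Can be held round the outside near the top. It may be absent
There are look-alikes about, which are no part of the job. What is shaped like the tall_1 but green is not meant.

How it is judged:
By the outcome, as a careful person would: the job done as asked, in the order asked, and still so for the second after the job is handed in, with the robot touching nothing.
Of cover_1, cover_2, cover_3 only 2 to 3 are there at a start; the rules pass over those that are not, and their reading is None.
At some moment in a run one of chock may be knocked a few centimetres aside while the robot is not near it.
It also fails if it takes over 210 s, if anything falls off the work surface, if the arm or the gripper's body presses on something with over 40 N, if the wrist force passes 120 N, or if a joint passes its speed limit or range.

### The arm

A 6-joint arm with a two-finger parallel gripper is mounted at the origin on a cart in front of the work surface, level with it; the furniture and walls round the work are solid. World frame = base frame: x ahead of the robot, y to its left, z up, the work surface at z = 0. Lengths are in mm, angles in rad, forces in N, time in s.
With the tool pointing down it reaches from about 250 to 775 mm from the base axis. Payload 4 kg.
Tool frame: the origin (TCP) lies on the centre line of the jaws, within the pads' length; the fingertips stand 8 mm ahead of it and the grasp point (between the pads) lies 11 mm behind it (bot.tips_ahead is the distance from the TCP to the fingertips, in mm); z points along the fingers, x is the direction in which the jaws open and shut, and the axes are right-handed (so a half turn about z gives the same grasp; the last joint's range is limited). The gripper opens to 94 mm and grips with 3 to 60 N. Pads are 16 mm wide; open, the fingers measure 119 mm over their backs; the gripper's body (75 mm by 177 mm) begins 78 mm behind the grasp point.
Start: joints at [1.09, 0.087, 1.371, -0, 1.684, -0.103], TCP at [202.893, 511.228, 213.506] pointing down, gripper open.
Joint ranges: [-3.1, 3.1], [-0.76, 2.03], [0.27, 2.55], [-1.08, 4.22], [0.17, 2.65], [-2.57, 2.57]. Speed limits (rad/s): [2.79, 2.79, 3.14, 3.14, 3.14, 3.14].

### API

Orientations are given as a unit quaternion [x, y, z, w].
In Python, from plant import bot gives the robot as it stands.
- The arm moves only by the tool send_rows, never from a script. Its argument "commands" is a list of rows, each an object with "travel": the shift along the tool's x, y, z normalised to -1 to 1, where 1 is 0.025 m, a list of three; "angular": the turn, a rotation vector about the tool's x, y, z normalised to -1 to 1, where 1 is 0.12 rad, a list of three; "jaw": the opening, from 0 (shut) to 1 (fully open). In form: [{"travel": [dx, dy, dz], "angular": [ax, ay, az], "jaw": jaw}, ...]. A call has 1 to 10 rows; each row shifts and turns the pose as measured when the row begins, along the tool's axes as they then stand; what a row does not reach is not made up. A row lasts 1/10 s, in which the tool goes at most 50 mm and 8.59 degrees, less where a joint would pass 70% of its speed; a pose out of reach is approached as far as the arm can. A call with a number of a shift or a turn outside -1 to 1 is refused whole. A call with a gripper value outside its range is refused whole. The fingers move at their own pace and stop on an object; "grip_force" is the grip in N (left out, the last holds). Time passes only in rows, so rows that do not move let the fingers close. It gives the time, the measured TCP pose, the force and the opening at its end, in the units of the state.
- bot.get_obs(): the state, without advancing time (a new reading comes with each control period).
- bot.snapshot(name): name is "scene" or "top"; returns a dict with "frame" (480x640x3 uint8, red, green, blue), "fx", "fy", "cx", "cy" (pixels), "position" and "rotation" of the camera in the world. Camera axes: x right, y down, z forward; pixel columns grow to the right and rows downward; lengths in mm; the calibration is good to about 2 mm. A picture is of the moment at which its call begins. There is no depth.
- bot.close_job(): hands the job in, once; it reports no verdict.
The state is a dict: "time_s": time; "qpos": joint angles; "joint_vel": joint speeds; "joint_torque": joint torques, N m; "ee_pos": TCP position; "ee_rot": TCP orientation; "ft_force": force on the tool from outside, world axes, zero at the start; "moment": the same for the moment, N m; "gripper_width": opening from 0.0 (shut) to 1.0 (fully open).
Only numpy, scipy, OpenCV 4.12 (cv2) and the standard library are available. Lean on these libraries where they do the work, as an engineer would, in place of code of your own. Each camera call takes 0.05 s, during which the arm holds its last target. There are 200 camera calls.

## Working session

There is one attempt and no reset: what is moved stays moved. The work goes in short steps, Python scripts to look and compute and a tool call to move; the robot and the scene stay as the last step left them, time stands still between calls to the robot, and variables do not carry over. Pictures are saved under pics/ and viewed, about 12 in all and at most 16, crops included, and the job is handed in when it is done.

Besides the shell and the picture viewer there is one more tool, called by a JSON object that holds its "api" and its "payload", one argument or row to a line. send_rows: Moves the arm, as the interface text tells. Its arguments: {"type":"object","properties":{"commands":{"type":"array"},"grip_force":{"type":"number"}},"required":["commands"]}

```bash
ls; mkdir -p pics; python3 - <<'E'
from plant import bot
import cv2
o=bot.get_obs();print(o)
for n in("scene","top"):
    s=bot.snapshot(n);cv2.imwrite(f"pics/{n}0.png",s["frame"][:,:,::-1]);print({k:v for k,v in s.items() if k!="frame"})
E
```

```text
pics
{'time_s': 0.0, 'qpos': array([ 1.08991988e+00,  8.79685988e-02,  1.37223903e+00, -1.93349692e-05,
        1.68356193e+00, -1.03122608e-01]), 'joint_vel': array([-9.73474768e-04, -1.47933934e-03, -1.03916025e-03, -4.79944028e-05,
        1.18469700e-03,  6.77714586e-04]), 'joint_torque': array([-5.05142270e-04, -3.40175772e+01, -3.02430296e+01,  7.16672279e-02,
        3.29330668e-02, -1.76383292e-04]), 'ee_pos': array([202.64039811, 510.75358466, 212.30442701]), 'ee_rot': array([ 8.27294985e-01,  5.61766699e-01, -9.54082577e-04,  5.23977337e-04]), 'ft_force': array([-0.2277674 , -0.15805478, -0.05273055]), 'moment': array([-0.01137145,  0.00487501,  0.02685604]), 'gripper_width': 1.0021263077963485}
{'fx': 481.37406036253344, 'fy': 481.37406036253344, 'cx': 314.8310808534949, 'cy': 238.99350243191694, 'position': array([   2.58041743, -739.78893273,  575.45307503]), 'rotation': array([ 0.81493735, -0.25185122,  0.14704527, -0.50082508])}
{'fx': 483.98395155092476, 'fy': 483.98395155092476, 'cx': 319.6022925714959, 'cy': 233.90822205403268, 'position': array([ 354.19826444,   38.54005884, 1118.09231342]), 'rotation': array([-0.69783979,  0.71129312, -0.07023699,  0.04635174])}
```

View pics/scene0.png

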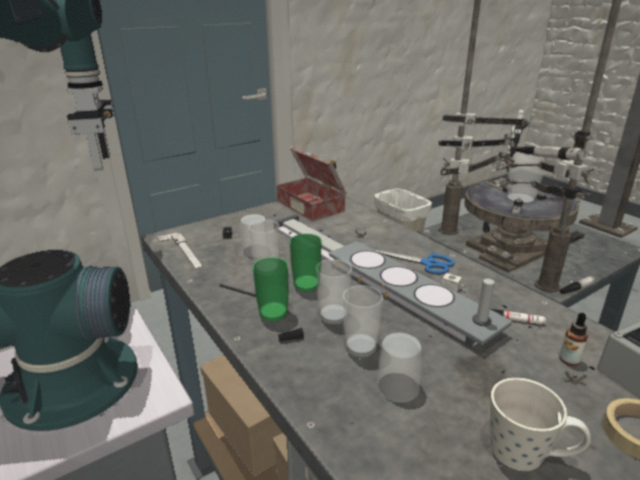

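View pics/top0.png

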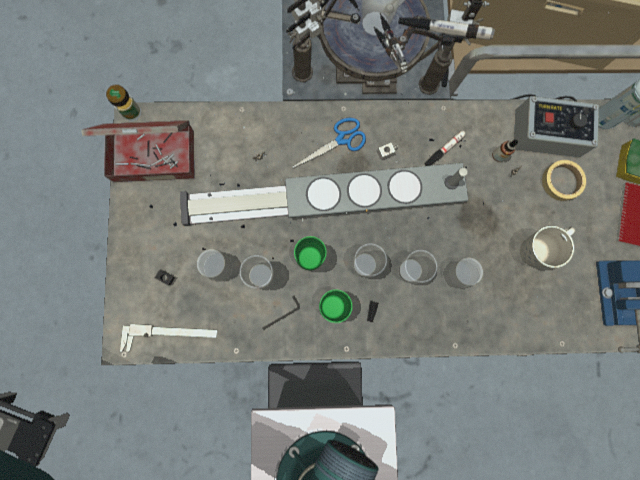

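The top view shows open clear tumblers at about (257,271), (369,260) and (418,266). Closed-top short ones are at (211,263) and (469,271). Green look-alikes are at (310,252) and (336,306), and the two dark things that could be the chock are at (165,277) and (372,311). The carrier is near the right-hand stop. I'll check these in a close crop.

```bash
cat > h.py <<'E'
import numpy as np,cv2
from scipy.spatial.transform import Rotation as R
from plant import bot
def snap(n,f=None):
    s=bot.snapshot(n)
    if f: cv2.imwrite(f"pics/{f}.png",s["frame"][:,:,::-1])
    return s
def ray(s,u,v,z):
    d=R.from_quat(s["rotation"]).apply([(u-s["cx"])/s["fx"],(v-s["cy"])/s["fy"],1]);p=s["position"]
    return p+d*(z-p[2])/d[2]
def pix(s,P):
    c=R.from_quat(s["rotation"]).inv().apply(np.atleast_2d(P)-s["position"])
    return np.c_[s["fx"]*c[:,0]/c[:,2]+s["cx"],s["fy"]*c[:,1]/c[:,2]+s["cy"]]
def crop(s,x0,y0,x1,y1,k,f):
    c=s["frame"][y0:y1,x0:x1,::-1];cv2.imwrite(f"pics/{f}.png",cv2.resize(c,None,fx=k,fy=k,interpolation=cv2.INTER_CUBIC))
E
python3 - <<'E'
from h import *
s=snap("top");a=cv2.resize(s["frame"][160:325,140:340,::-1],None,fx=3.9,fy=3.9,interpolation=2)
crop(s,140,160,340,300,4,"a");crop(s,290,150,490,300,4,"b");crop(s,140,240,340,330,4,"b2")
print(s["position"], ray(s,165,277,19),ray(s,372,311,19),ray(s,310,252,112))
E
python3 -c "
import cv2;a=cv2.imread('pics/b.png');b=cv2.imread('pics/a.png');print(a.shape,b.shape)"
```

```text
[ 354.19826444   38.54005884 1118.09231342] [444.56615755 348.89854654  19.        ] [ 359.12602614 -114.92999378   19.        ] [483.46134041  23.54307782 112.        ]
(600, 800, 3) (560, 800, 3)
```

View pics/a.png

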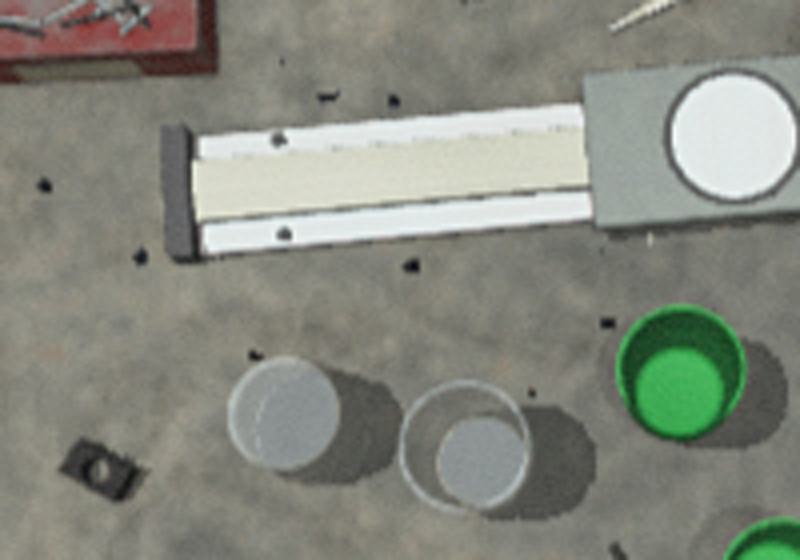

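View pics/b.png

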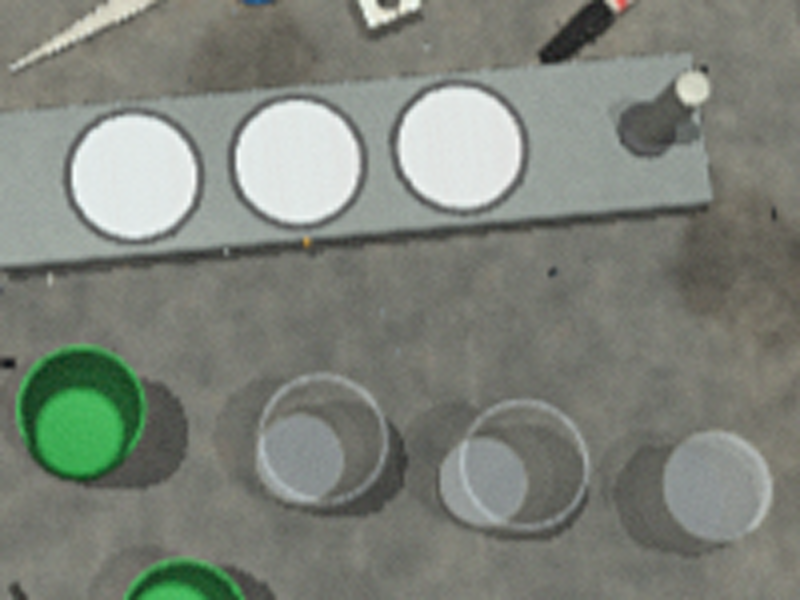

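```bash
cat >> h.py <<'E'
E
python3 - <<'E'
from h import *
s=snap("top");f=s["frame"][:,:,::-1]
r=lambda x0,y0,x1,y1,w,h:cv2.resize(f[y0:y1,x0:x1],(w,h),interpolation=cv2.INTER_CUBIC)
t=np.vstack([r(280,195,380,230,800,280),np.hstack([r(350,295,395,325,400,267),r(145,262,190,292,400,267)])])
cv2.imwrite("pics/c.png",t)
for n,u,v,z in[("tA",256.25,271.5,112),("tB",370.75,259.75,112),("tC",421,266.5,112),("cL",213.5,263.2,88),("cR",469.5,271.75,88),("gr1",310.5,253,112),("gr2",336,306,112),
 ("n1",323.5,194,35),("n2",364.5,190.25,35),("n3",405,186.5,35),("post",463,171.75,122),("mark",366.5,210.5,35),("guideL1",188.3,200,22),("guideL2",189,214.3,22),("guideR1",286.5,191.3,22),("guideR2",287,207,22)]:
    print(n,ray(s,u,v,z).round(1))
E
```

```text
tA [444.7 135.7 112. ]
tB [ 464.8 -103.5  112. ]
tC [ 448.7 -208.9  112. ]
cL [466.2 228.4  88. ]
cR [ 437.7 -319.3   88. ]
gr1 [481.3  22.5 112. ]
gr2 [370.5 -27.9 112. ]
n1 [627.3 -11.2  35. ]
n2 [ 634.9 -106.2   35. ]
n3 [ 642.6 -200.9   35. ]
post [ 650.6 -309.1  122. ]
mark [ 587.  -109.1   35. ]
guideL1 [620.6 300.3  22. ]
guideL2 [587.  297.9  22. ]
guideR1 [638.2  74.2  22. ]
guideR2 [600.8  73.5  22. ]
```

View pics/c.png

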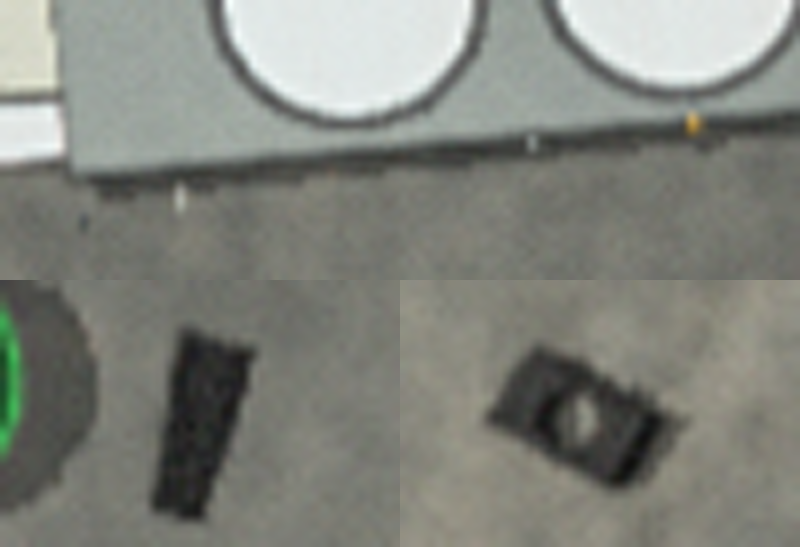

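```bash
python3 - <<'E'
from h import *
s=snap("scene");f=s["frame"][:,:,::-1]
r=lambda x0,y0,x1,y1,w,h:cv2.resize(f[y0:y1,x0:x1],(w,h),interpolation=cv2.INTER_CUBIC)
t=np.vstack([np.hstack([r(270,320,315,350,400,267),r(205,217,250,247,400,267)]),r(225,195,425,278,800,332)])
cv2.imwrite("pics/d.png",t)
print(pix(s,[[444.6,348.9,10],[359.1,-114.9,10],[466,228,88],[445,136,112]]))
E
```

```text
[[227.29165902 232.49219568]
 [290.37564149 334.28579882]
 [253.39871334 219.42240071]
 [263.2880237  225.98108584]]
```

View pics/d.png

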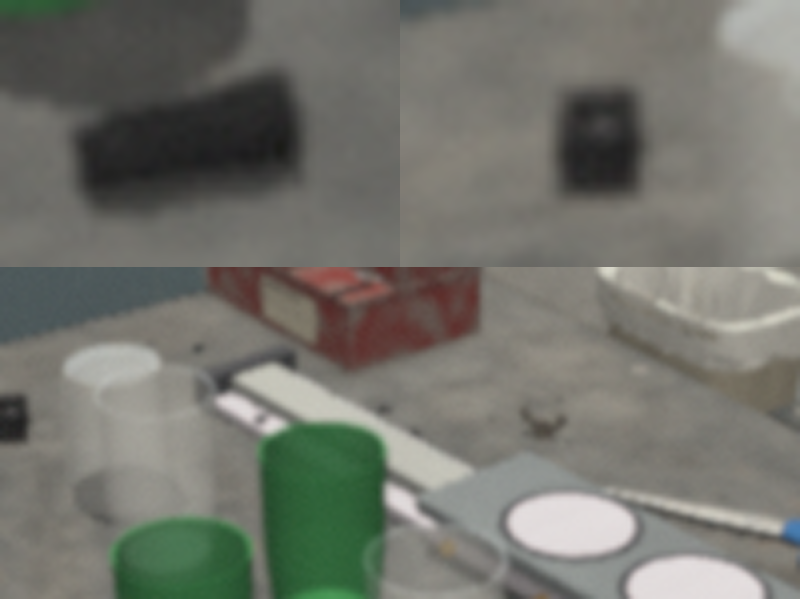

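```bash
python3 - <<'E'
from h import *
t=snap("top");s=snap("scene")
for n,u,v in[("LE",285.75,178),("LE",288.5,217),("RE",462.5,163.5),("RE",467.5,202)]: print(n,ray(t,u,v,35).round(1))
for u,v in[(336.7,264.5),(360,277.5)]: print(ray(s,u,v,12).round(1),ray(s,u,v,35).round(1))
# brass pixels
for n,q in(("top",t),("scene",s)):
    h=cv2.cvtColor(q["frame"],cv2.COLOR_RGB2HSV);m=cv2.inRange(h,(10,110,100),(28,255,255))
    k,_,st,c=cv2.connectedComponentsWithStats(m)
    print(n,[(c[i].round(1).tolist(),int(st[i,4])) for i in range(1,k) if 150<c[i][1]<340 and 250<c[i][0]<520 and st[i,4]<40])
E
```

```text
LE [666.5  75.2  35. ]
LE [574.6  69.9  35. ]
RE [ 696.5 -339.7   35. ]
RE [ 603.7 -344.8   35. ]
[580.4  41.4  12. ] [556.8   9.5  35. ]
[588.7 -34.6  12. ] [564.8 -63.4  35. ]
top [([513.0, 151.0], 1), ([507.0, 152.5], 6), ([510.5, 152.5], 2), ([502.0, 155.0], 1), ([366.3, 210.3], 3)]
scene [([333.5, 162.0], 2), ([359.5, 279.0], 6), ([385.5, 294.0], 6)]
```

The chock is the holed black block at top (165,277), about 22 x 38 mm; the dark one at (372,311) is a wedge. I count three open tall tumblers, two covers, and two green tumblers that aren't meant. The carrier is at the right-hand stop. First I turn the tool to the rail heading (4.6°).

```bash
cat >> h.py <<'E'
def go(X,Y,Z,yaw=4.6,o=None):
    "total tool-frame shift in row units (25 mm) and turn (0.12 rad) to reach the target"
    o=o or bot.get_obs();r=R.from_quat(o["ee_rot"]);d=r.inv().apply(np.array([X,Y,Z])-o["ee_pos"])/25
    y=np.radians(yaw);t=R.from_matrix(np.array([[np.cos(y),np.sin(y),0],[np.sin(y),-np.cos(y),0],[0,0,-1]]))
    print("shift",d.round(2),"turn",((r.inv()*t).as_rotvec()/.12).round(2),"at",o["ee_pos"].round(1),"F",o["ft_force"].round(1),"w",round(o["gripper_width"],2),"t",o["time_s"])
E
```

{"api": "send_rows", "payload": {
  "commands": [
    {"travel":[0,0,0],"angular":[0,0,0.93],"jaw":1},
    {"travel":[0,0,0],"angular":[0,0,0.93],"jaw":1},
    {"travel":[0,0,0],"angular":[0,0,0.93],"jaw":1},
    {"travel":[0,0,0],"angular":[0,0,0.93],"jaw":1},
    {"travel":[0,0,0],"angular":[0,0,0.93],"jaw":1},
    {"travel":[0,0,0],"angular":[0,0,0.93],"jaw":1},
    {"travel":[0,0,0],"angular":[0,0,0.93],"jaw":1},
    {"travel":[0,0,0],"angular":[0,0,0.93],"jaw":1},
    {"travel":[0,0,0],"angular":[0,0,0.93],"jaw":1},
    {"travel":[0,0,0],"angular":[0,0,0.93],"jaw":1}
  ]
}}

```text
time_s: 1.35
ee_pos: [202.6, 510.8, 212.7]
ee_rot: [1.0, 0.016, -0.0, 0.001]
ft_force: [-0.7, 1.0, 0.0]
gripper_width: 1.001
```

```bash
python3 -c "
from h import *
go(650.6,-309,213)"
```

```text
shift [1.689e+01 3.334e+01 2.000e-02] turn [ 0.01  0.01 -0.41] at [202.6 510.8 212.7] F [-0.7  1.   0. ] w 1.0 t 1.35
```

{"api": "send_rows", "payload": {
  "commands": [
    {"travel":[0,0,0],"angular":[0,0,-0.41],"jaw":1},
    {"travel":[0.44,0.98,0],"angular":[0,0,0],"jaw":1},
    {"travel":[0.44,0.98,0],"angular":[0,0,0],"jaw":1},
    {"travel":[0.44,0.98,0],"angular":[0,0,0],"jaw":1},
    {"travel":[0.44,0.98,0],"angular":[0,0,0],"jaw":1},
    {"travel":[0.44,0.98,0],"angular":[0,0,0],"jaw":1},
    {"travel":[0.44,0.98,0],"angular":[0,0,0],"jaw":1},
    {"travel":[0.44,0.98,0],"angular":[0,0,0],"jaw":1},
    {"travel":[0.44,0.98,0],"angular":[0,0,0],"jaw":1},
    {"travel":[0.44,0.98,0],"angular":[0,0,0],"jaw":1}
  ]
}}

```text
time_s: 2.35
ee_pos: [321.4, 293.8, 212.2]
ee_rot: [0.999, 0.044, -0.0, 0.0]
ft_force: [0.3, 0.1, 0.4]
gripper_width: 0.997
```

{"api": "send_rows", "payload": {
  "commands": [
    {"travel":[0.44,0.98,0],"angular":[0,0,0],"jaw":1},
    {"travel":[0.44,0.98,0],"angular":[0,0,0],"jaw":1},
    {"travel":[0.44,0.98,0],"angular":[0,0,0],"jaw":1},
    {"travel":[0.44,0.98,0],"angular":[0,0,0],"jaw":1},
    {"travel":[0.44,0.98,0],"angular":[0,0,0],"jaw":1},
    {"travel":[0.44,0.98,0],"angular":[0,0,0],"jaw":1},
    {"travel":[0.44,0.98,0],"angular":[0,0,0],"jaw":1},
    {"travel":[0.44,0.98,0],"angular":[0,0,0],"jaw":1},
    {"travel":[0.44,0.98,0],"angular":[0,0,0],"jaw":1},
    {"travel":[0.44,0.98,0],"angular":[0,0,0],"jaw":1}
  ]
}}

```text
time_s: 3.35
ee_pos: [456.5, 48.8, 213.9]
ee_rot: [0.999, 0.044, 0.002, -0.0]
ft_force: [-0.0, 1.4, 0.7]
gripper_width: 1.002
```

{"api": "send_rows", "payload": {
  "commands": [
    {"travel":[0.44,0.98,0],"angular":[0,0,0],"jaw":1},
    {"travel":[0.44,0.98,0],"angular":[0,0,0],"jaw":1},
    {"travel":[0.44,0.98,0],"angular":[0,0,0],"jaw":1},
    {"travel":[0.44,0.98,0],"angular":[0,0,0],"jaw":1},
    {"travel":[0.44,0.98,0],"angular":[0,0,0],"jaw":1},
    {"travel":[0.44,0.98,0],"angular":[0,0,0],"jaw":1},
    {"travel":[0.44,0.98,0],"angular":[0,0,0],"jaw":1},
    {"travel":[0.44,0.98,0],"angular":[0,0,0],"jaw":1},
    {"travel":[0.44,0.98,0],"angular":[0,0,0],"jaw":1},
    {"travel":[0.44,0.98,0],"angular":[0,0,0],"jaw":1}
  ]
}}

```text
time_s: 4.35
ee_pos: [591.7, -196.6, 214.5]
ee_rot: [0.999, 0.043, 0.003, -0.001]
ft_force: [0.1, -0.6, -0.2]
gripper_width: 1.004
```

```bash
python3 -c "
from h import *
go(650.6,-309,213)"
```

```text
shift [1.96 4.68 0.07] turn [-0.01 -0.05  0.05] at [ 591.7 -196.6  214.5] F [ 0.1 -0.6 -0.2] w 1.0 t 4.35
```

{"api": "send_rows", "payload": {
  "commands": [
    {"travel":[0.39,0.94,0],"angular":[0,0,0],"jaw":1},
    {"travel":[0.39,0.94,0],"angular":[0,0,0],"jaw":1},
    {"travel":[0.39,0.94,0],"angular":[0,0,0],"jaw":1},
    {"travel":[0.39,0.94,0],"angular":[0,0,0],"jaw":1},
    {"travel":[0.39,0.94,0],"angular":[0,0,0],"jaw":1},
    {"travel":[0,0,0],"angular":[0,0,0],"jaw":0.6},
    {"travel":[0,0,0.9],"angular":[0,0,0],"jaw":0.6},
    {"travel":[0,0,0.9],"angular":[0,0,0],"jaw":0.6}
  ]
}}

```text
time_s: 5.15
ee_pos: [654.4, -317.7, 169.7]
ee_rot: [0.999, 0.041, 0.005, 0.0]
ft_force: [-0.8, -0.1, -0.9]
gripper_width: 0.784
```

```bash
python3 -c "
from h import *
go(650.6,-309,97)
s=snap('scene');t=snap('top')
f=lambda s,x0,y0,x1,y1:cv2.resize(s['frame'][y0:y1,x0:x1,::-1],(400,400),interpolation=2)
cv2.imwrite('pics/e.png',np.hstack([f(s,437,230,537,330),f(t,420,130,500,210)]))
print(ray(s,487,281,122), pix(s,[[650.6,-309.1,122]]),pix(t,[[650.6,-309.1,122]]))"
```

```text
shift [-0.15 -0.36  2.91] turn [ 0.01 -0.08  0.02] at [ 654.4 -317.7  169.7] F [-0.8 -0.1 -0.9] w 0.78 t 5.15
[ 648.85701291 -309.12459514  122.        ] [[487.63793707 280.68985651]] [[462.9974931  171.72992774]]
```

View pics/e.png

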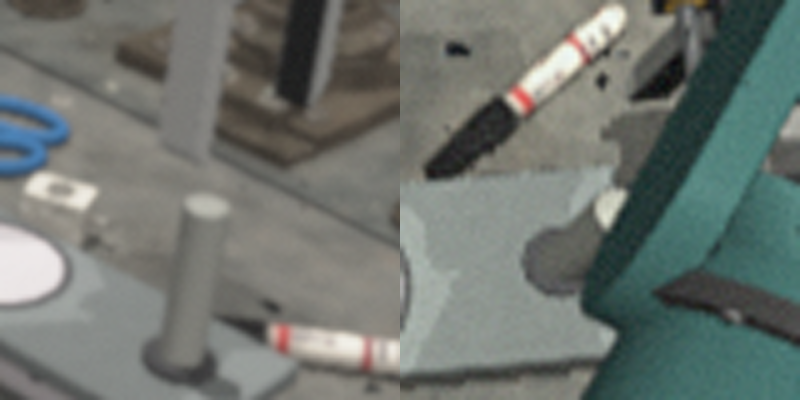

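Both views agree on the post at (650,-309): its top is in scene crop at (207,207), and the fingers are just above it. Descending, gripping and sliding left.

{"api": "send_rows", "payload": {
  "commands": [
    {"travel":[-0.15,-0.36,0],"angular":[0,0,0],"jaw":0.6},
    {"travel":[0,0,0.8],"angular":[0,0,0],"jaw":0.6},
    {"travel":[0,0,0.8],"angular":[0,0,0],"jaw":0.5},
    {"travel":[0,0,0.8],"angular":[0,0,0],"jaw":0.5},
    {"travel":[0,0,0.4],"angular":[0,0,0],"jaw":0.5},
    {"travel":[0,0,0],"angular":[0,0,0],"jaw":0},
    {"travel":[0,0,0],"angular":[0,0,0],"jaw":0},
    {"travel":[0,0,0],"angular":[0,0,0],"jaw":0},
    {"travel":[0,0,0],"angular":[0,0,0],"jaw":0}
  ],
  "grip_force": 25
}}

```text
time_s: 6.15
ee_pos: [651.4, -302.7, 107.5]
ee_rot: [0.999, 0.044, 0.008, 0.001]
ft_force: [0.4, -0.1, -3.4]
gripper_width: 0.204
```

```bash
python3 -c "
from h import *
go(650.6-12.9,-309+159.5,97)"
```

```text
shift [-0.02 -6.15  0.4 ] turn [ 0.02 -0.14  0.06] at [ 651.4 -302.7  107.5] F [ 0.4 -0.1 -3.4] w 0.2 t 6.15
```

{"api": "send_rows", "payload": {
  "commands": [
    {"travel":[0,0,0],"angular":[0,0,0],"jaw":0.4},
    {"travel":[0,0.25,0.4],"angular":[0.02,-0.14,0],"jaw":0.4},
    {"travel":[0,0,0],"angular":[0,0,0],"jaw":0.4}
  ]
}}

```text
time_s: 6.45
ee_pos: [652.7, -310.0, 98.8]
ee_rot: [0.999, 0.044, 0.0, 0.001]
ft_force: [0.1, -0.2, -0.6]
gripper_width: 0.394
```

```bash
python3 -c "
from h import *
go(650.6,-309,97)"
```

```text
shift [-0.08 -0.05  0.07] turn [ 0.02 -0.    0.06] at [ 652.7 -310.    98.8] F [ 0.1 -0.2 -0.6] w 0.39 t 6.45
```

{"api": "send_rows", "payload": {
  "commands": [
    {"travel":[0,0,0],"angular":[0,0,0],"jaw":0},
    {"travel":[0,0,0],"angular":[0,0,0],"jaw":0},
    {"travel":[0,0,0],"angular":[0,0,0],"jaw":0},
    {"travel":[0,-0.5,0],"angular":[0,0,0],"jaw":0},
    {"travel":[0,-0.5,0],"angular":[0,0,0],"jaw":0},
    {"travel":[0,-0.5,0],"angular":[0,0,0],"jaw":0},
    {"travel":[0,-0.5,0],"angular":[0,0,0],"jaw":0},
    {"travel":[0,-0.5,0],"angular":[0,0,0],"jaw":0},
    {"travel":[0,-0.5,0],"angular":[0,0,0],"jaw":0}
  ]
}}

```text
time_s: 7.35
ee_pos: [647.0, -244.8, 98.4]
ee_rot: [0.999, 0.039, 0.003, 0.01]
ft_force: [-0.3, 2.1, 1.2]
gripper_width: 0.209
```

```bash
python3 -c "
from h import *
go(650.6-12.9,-309+159.5,97)"
```

```text
shift [-0.07 -3.83 -0.02] turn [ 0.17 -0.04 -0.02] at [ 647.  -244.8   98.4] F [-0.3  2.1  1.2] w 0.21 t 7.35
```

{"api": "send_rows", "payload": {
  "commands": [
    {"travel":[0,-0.5,0],"angular":[0,0,0],"jaw":0},
    {"travel":[0,-0.5,0],"angular":[0,0,0],"jaw":0},
    {"travel":[0,-0.5,0],"angular":[0,0,0],"jaw":0},
    {"travel":[0,-0.5,0],"angular":[0,0,0],"jaw":0},
    {"travel":[0,-0.5,0],"angular":[0,0,0],"jaw":0},
    {"travel":[0,-0.5,0],"angular":[0,0,0],"jaw":0},
    {"travel":[0,-0.5,0],"angular":[0,0,0],"jaw":0},
    {"travel":[0,-0.3,0],"angular":[0,0,0],"jaw":0}
  ]
}}

```text
time_s: 8.15
ee_pos: [639.6, -149.5, 98.4]
ee_rot: [0.999, 0.039, 0.005, 0.02]
ft_force: [2.2, -13.9, -1.3]
gripper_width: 0.209
```

```bash
python3 -c "
from h import *
go(650.6-12.9,-309+159.5,97)"
```

```text
shift [-0.08 -0.01  0.06] turn [ 0.34 -0.07 -0.03] at [ 639.6 -149.5   98.4] F [  2.2 -13.9  -1.3] w 0.21 t 8.15
```

{"api": "send_rows", "payload": {
  "commands": [
    {"travel":[0,0,0],"angular":[0,0,0],"jaw":0.5},
    {"travel":[0,0,0],"angular":[0,0,0],"jaw":0.6},
    {"travel":[0,0,-0.6],"angular":[0.1,0,0],"jaw":0.8},
    {"travel":[0,0,-1],"angular":[0.2,-0.05,0],"jaw":1},
    {"travel":[0,0,-1],"angular":[0,0,0],"jaw":1},
    {"travel":[0,0,-1],"angular":[0,0,0],"jaw":1},
    {"travel":[0,0,-1],"angular":[0,0,0],"jaw":1},
    {"travel":[0,0,-0.5],"angular":[0,0,0],"jaw":1}
  ]
}}

```text
time_s: 8.95
ee_pos: [637.2, -143.4, 221.9]
ee_rot: [0.999, 0.04, -0.004, -0.003]
ft_force: [0.2, -0.7, 1.5]
gripper_width: 0.851
```

```bash
python3 -c "
from h import *
go(448.7,-208.9,215)
t=snap('top')
crop(t,180,150,500,310,2.5,'f')
g=t['frame'].astype(float)
# nests: bright disks
m=(t['frame'].min(2)>215).astype('uint8');k,_,st,c=cv2.connectedComponentsWithStats(m)
for i in range(1,k):
  if 150<st[i,4]<2500 and 150<c[i][1]<240 and st[i,3]>20: print(c[i].round(1),st[i],ray(t,*c[i],35).round(1))"
```

```text
shift [-7.72  2.01  0.33] turn [-0.05  0.07  0.  ] at [ 637.2 -143.4  221.9] F [ 0.2 -0.7  1.5] w 0.85 t 8.95
[335.7 192.6] [321 178  30  30 707] [630.3 -39.5  35. ]
[294.5 196.2] [279 181  31  31 728] [623.1  55.6  35. ]
[253.1 199.8] [238 185  31  30 741] [615.9 150.3  35. ]
[201.7 203.4] [188 192  29  22 454] [609.1 266.8  35. ]
```

View pics/f.png

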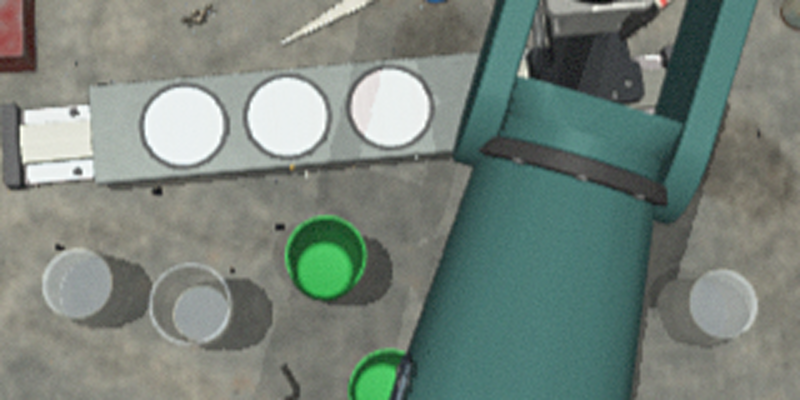

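The carrier is at the left-hand stop (top crop: nests at (184,125), (288,117), (390,107)). Next is tall C, going to nest 3.

{"api": "send_rows", "payload": {
  "commands": [
    {"travel":[-0.97,0.25,0],"angular":[-0.05,0.07,0],"jaw":1},
    {"travel":[-0.97,0.25,0],"angular":[0,0,0],"jaw":1},
    {"travel":[-0.97,0.25,0],"angular":[0,0,0],"jaw":1},
    {"travel":[-0.97,0.25,0],"angular":[0,0,0],"jaw":1},
    {"travel":[-0.97,0.25,0],"angular":[0,0,0],"jaw":1},
    {"travel":[-0.97,0.25,0],"angular":[0,0,0],"jaw":1},
    {"travel":[-0.97,0.25,0],"angular":[0,0,0],"jaw":1},
    {"travel":[-0.9,0.25,0],"angular":[0,0,0],"jaw":1},
    {"travel":[0,0,0.5],"angular":[0,0,0],"jaw":1},
    {"travel":[0,0,0.5],"angular":[0,0,0],"jaw":1}
  ]
}}

```text
time_s: 10.0
ee_pos: [442.0, -208.1, 185.2]
ee_rot: [0.999, 0.041, -0.004, -0.004]
ft_force: [0.9, 1.3, -0.5]
gripper_width: 0.998
```

```bash
python3 -c "
from h import *
go(448.7,-208.9,86)"
```

```text
shift [0.29 0.09 3.96] turn [-0.07  0.06  0.01] at [ 442.  -208.1  185.2] F [ 0.9  1.3 -0.5] w 1.0 t 10.0
```

{"api": "send_rows", "payload": {
  "commands": [
    {"travel":[0.29,0.09,0.3],"angular":[-0.07,0.06,0],"jaw":1},
    {"travel":[0,0,0.9],"angular":[0,0,0],"jaw":1},
    {"travel":[0,0,0.9],"angular":[0,0,0],"jaw":1},
    {"travel":[0,0,0.9],"angular":[0,0,0],"jaw":1},
    {"travel":[0,0,0.7],"angular":[0,0,0],"jaw":1},
    {"travel":[0,0,0.2],"angular":[0,0,0],"jaw":1},
    {"travel":[0,0,0],"angular":[0,0,0],"jaw":1}
  ]
}}

```text
time_s: 10.7
ee_pos: [453.4, -204.4, 72.7]
ee_rot: [0.999, 0.044, -0.003, -0.004]
ft_force: [1.5, -0.3, -0.1]
gripper_width: 1.001
```

```bash
python3 -c "
from h import *
go(448.7,-208.9,86)
s=snap('scene','g');crop(s,330,270,470,410,4,'g')"
```

```text
shift [-0.21  0.16 -0.53] turn [-0.06  0.05  0.07] at [ 453.4 -204.4   72.7] F [ 1.5 -0.3 -0.1] w 1.0 t 10.7
```

View pics/g.png

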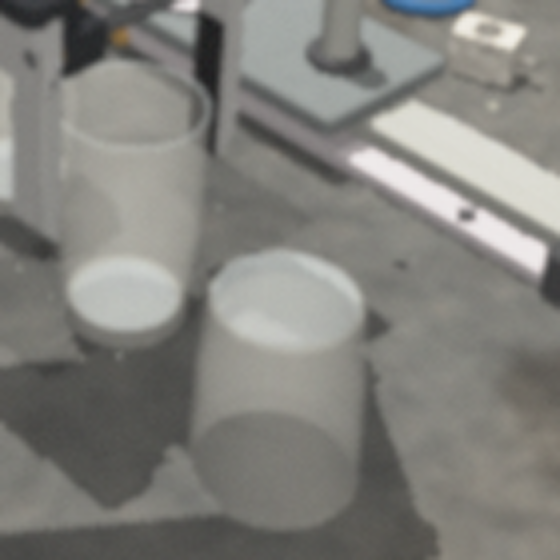

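The fingers straddle the tall tumbler (crop (135,200)); the short one beside it is upside down with its closed end up (285,300). I trim the position and grip.

{"api": "send_rows", "payload": {
  "commands": [
    {"travel":[-0.15,0.16,-0.5],"angular":[-0.06,0.05,0.07],"jaw":1},
    {"travel":[0,0,0],"angular":[0,0,0],"jaw":1},
    {"travel":[0,0,0],"angular":[0,0,0],"jaw":0.5},
    {"travel":[0,0,0],"angular":[0,0,0],"jaw":0.5},
    {"travel":[0,0,0],"angular":[0,0,0],"jaw":0.5},
    {"travel":[0,0,0],"angular":[0,0,0],"jaw":0.5}
  ],
  "grip_force": 15
}}

```text
time_s: 11.35
ee_pos: [453.1, -211.0, 91.9]
ee_rot: [0.999, 0.04, 0.005, 0.003]
ft_force: [0.3, 0.1, -1.2]
gripper_width: 0.718
```

{"api": "send_rows", "payload": {
  "commands": [
    {"travel":[0,0,-0.4],"angular":[0,0,0],"jaw":0.5},
    {"travel":[0,0,-0.9],"angular":[0,0,0],"jaw":0.5},
    {"travel":[0,0,-0.9],"angular":[0,0,0],"jaw":0.5},
    {"travel":[0,0,-0.9],"angular":[0,0,0],"jaw":0.5},
    {"travel":[0,0,-0.3],"angular":[0,0,0],"jaw":0.5},
    {"travel":[0,0,0],"angular":[0,0,0],"jaw":0.5}
  ]
}}

```text
time_s: 11.95
ee_pos: [450.5, -209.2, 178.5]
ee_rot: [0.999, 0.04, 0.002, 0.001]
ft_force: [0.1, 0.2, -1.1]
gripper_width: 0.718
```

```bash
python3 -c "
from h import *
go(630.3,-39.5,170)"
```

```text
shift [ 7.71 -6.2   0.35] turn [ 0.02 -0.03 -0.01] at [ 450.5 -209.2  178.5] F [ 0.1  0.2 -1.1] w 0.72 t 11.95
```

{"api": "send_rows", "payload": {
  "commands": [
    {"travel":[0.4,-0.3,0],"angular":[0,0,0],"jaw":0.5},
    {"travel":[0.9,-0.75,0],"angular":[0,0,0],"jaw":0.5},
    {"travel":[0.95,-0.75,0],"angular":[0,0,0],"jaw":0.5},
    {"travel":[0.95,-0.75,0],"angular":[0,0,0],"jaw":0.5},
    {"travel":[0.95,-0.75,0],"angular":[0,0,0],"jaw":0.5},
    {"travel":[0.95,-0.75,0],"angular":[0,0,0],"jaw":0.5},
    {"travel":[0.9,-0.75,0],"angular":[0,0,0],"jaw":0.5},
    {"travel":[0.8,-0.75,0],"angular":[0,0,0],"jaw":0.5},
    {"travel":[0.5,-0.4,0],"angular":[0,0,0],"jaw":0.5},
    {"travel":[0,0,0],"angular":[0,0,0],"jaw":0.5}
  ]
}}

```text
time_s: 12.95
ee_pos: [624.7, -31.4, 159.7]
ee_rot: [0.999, 0.04, -0.01, -0.004]
ft_force: [-0.6, -0.0, -2.4]
gripper_width: 0.713
```

```bash
python3 -c "
from h import *
go(630.3,-41,128)"
```

```text
shift [0.22 0.41 1.26] turn [-0.08  0.16 -0.01] at [624.7 -31.4 159.7] F [-0.6 -0.  -2.4] w 0.71 t 12.95
```

{"api": "send_rows", "payload": {
  "commands": [
    {"travel":[0.22,0.41,0.2],"angular":[-0.08,0.16,0],"jaw":0.5},
    {"travel":[0,0,0.4],"angular":[0,0,0],"jaw":0.5},
    {"travel":[0,0,0.3],"angular":[0,0,0],"jaw":0.5},
    {"travel":[0,0,0],"angular":[0,0,0],"jaw":0.5}
  ]
}}

```text
time_s: 13.35
ee_pos: [627.7, -39.9, 130.4]
ee_rot: [0.999, 0.04, -0.005, -0.001]
ft_force: [0.3, 0.1, -1.4]
gripper_width: 0.718
```

```bash
python3 -c "
from h import *
go(630.3,-41,128)"
```

```text
shift [0.1  0.05 0.09] turn [-0.02  0.08 -0.  ] at [627.7 -39.9 130.4] F [ 0.3  0.1 -1.4] w 0.72 t 13.35
```

{"api": "send_rows", "payload": {
  "commands": [
    {"travel":[0.1,0.05,0.08],"angular":[-0.02,0.08,0],"jaw":0.5},
    {"travel":[0,0,0.06],"angular":[0,0,0],"jaw":0.5},
    {"travel":[0,0,0],"angular":[0,0,0],"jaw":0.5}
  ]
}}

```text
time_s: 13.65
ee_pos: [630.1, -41.5, 127.4]
ee_rot: [0.999, 0.039, 0.0, 0.0]
ft_force: [-0.4, -0.8, -1.5]
gripper_width: 0.716
```

```bash
python3 -c "
from h import *
go(630.3,-41,127)"
```

```text
shift [ 0.01 -0.02  0.02] turn [ 0.   -0.01 -0.01] at [630.1 -41.5 127.4] F [-0.4 -0.8 -1.5] w 0.72 t 13.65
```

{"api": "send_rows", "payload": {
  "commands": [
    {"travel":[0,0,0.04],"angular":[0,0,0],"jaw":0.5},
    {"travel":[0,0,0],"angular":[0,0,0],"jaw":0.8},
    {"travel":[0,0,0],"angular":[0,0,0],"jaw":1},
    {"travel":[0,0,0],"angular":[0,0,0],"jaw":1},
    {"travel":[0,0,-0.5],"angular":[0,0,0],"jaw":1},
    {"travel":[0,0,-0.9],"angular":[0,0,0],"jaw":1},
    {"travel":[0,0,-0.9],"angular":[0,0,0],"jaw":1},
    {"travel":[0,0,-0.9],"angular":[0,0,0],"jaw":1},
    {"travel":[0,0,-0.3],"angular":[0,0,0],"jaw":1}
  ]
}}

```text
time_s: 14.55
ee_pos: [630.3, -41.4, 221.3]
ee_rot: [0.999, 0.039, 0.002, 0.001]
ft_force: [0.6, 0.2, 0.3]
gripper_width: 1.003
```

```bash
python3 -c "
from h import *
go(464.8,-103.5,200)"
```

```text
shift [-6.8   1.95  0.83] turn [ 0.01 -0.04 -0.01] at [630.3 -41.4 221.3] F [0.6 0.2 0.3] w 1.0 t 14.55
```

{"api": "send_rows", "payload": {
  "commands": [
    {"travel":[-0.4,0.1,0],"angular":[0,-0.04,0],"jaw":1},
    {"travel":[-0.9,0.25,0.1],"angular":[0,0,0],"jaw":1},
    {"travel":[-0.9,0.25,0.1],"angular":[0,0,0],"jaw":1},
    {"travel":[-0.9,0.25,0.1],"angular":[0,0,0],"jaw":1},
    {"travel":[-0.9,0.25,0.1],"angular":[0,0,0],"jaw":1},
    {"travel":[-0.9,0.25,0.1],"angular":[0,0,0],"jaw":1},
    {"travel":[-0.9,0.25,0.1],"angular":[0,0,0],"jaw":1},
    {"travel":[-0.7,0.25,0.1],"angular":[0,0,0],"jaw":1},
    {"travel":[-0.2,0.1,0],"angular":[0,0,0],"jaw":1},
    {"travel":[0,0,0],"angular":[0,0,0],"jaw":1}
  ]
}}

```text
time_s: 15.55
ee_pos: [453.2, -105.0, 196.4]
ee_rot: [0.999, 0.039, -0.006, -0.001]
ft_force: [-0.2, 0.0, -0.1]
gripper_width: 1.0
```

```bash
python3 -c "
from h import *
go(464.8,-103.5,90)"
```

```text
shift [ 0.52 -0.01  4.25] turn [-0.01  0.1  -0.01] at [ 453.2 -105.   196.4] F [-0.2  0.  -0.1] w 1.0 t 15.55
```

{"api": "send_rows", "payload": {
  "commands": [
    {"travel":[0.45,0,0.2],"angular":[0,0.1,0],"jaw":1},
    {"travel":[0,0,0.8],"angular":[0,0,0],"jaw":1},
    {"travel":[0,0,0.9],"angular":[0,0,0],"jaw":1},
    {"travel":[0,0,0.9],"angular":[0,0,0],"jaw":1},
    {"travel":[0,0,0.7],"angular":[0,0,0],"jaw":1},
    {"travel":[0,0,0.3],"angular":[0,0,0],"jaw":1},
    {"travel":[0,0,0],"angular":[0,0,0],"jaw":1}
  ]
}}

```text
time_s: 16.25
ee_pos: [473.0, -101.5, 95.7]
ee_rot: [0.999, 0.041, 0.003, -0.002]
ft_force: [0.5, 0.6, 0.0]
gripper_width: 1.002
```

```bash
python3 -c "
from h import *
go(464.8,-103.5,90)"
```

```text
shift [-0.34  0.05  0.23] turn [-0.03 -0.05  0.02] at [ 473.  -101.5   95.7] F [0.5 0.6 0. ] w 1.0 t 16.25
```

{"api": "send_rows", "payload": {
  "commands": [
    {"travel":[-0.3,0.05,0.2],"angular":[-0.03,-0.05,0.02],"jaw":1},
    {"travel":[0,0,0],"angular":[0,0,0],"jaw":1},
    {"travel":[0,0,0],"angular":[0,0,0],"jaw":0.5},
    {"travel":[0,0,0],"angular":[0,0,0],"jaw":0.5},
    {"travel":[0,0,0],"angular":[0,0,0],"jaw":0.5},
    {"travel":[0,0,0],"angular":[0,0,0],"jaw":0.5}
  ]
}}

```text
time_s: 16.85
ee_pos: [468.4, -104.1, 93.9]
ee_rot: [0.999, 0.04, 0.004, 0.002]
ft_force: [-0.0, 0.9, -1.9]
gripper_width: 0.71
```

{"api": "send_rows", "payload": {
  "commands": [
    {"travel":[0,0,-0.4],"angular":[0,0,0],"jaw":0.5},
    {"travel":[0,0,-0.9],"angular":[0,0,0],"jaw":0.5},
    {"travel":[0,0,-0.9],"angular":[0,0,0],"jaw":0.5},
    {"travel":[0,0,-0.9],"angular":[0,0,0],"jaw":0.5},
    {"travel":[0,0,-0.5],"angular":[0,0,0],"jaw":0.5},
    {"travel":[0,0,0],"angular":[0,0,0],"jaw":0.5}
  ]
}}

```text
time_s: 17.45
ee_pos: [466.3, -103.4, 187.9]
ee_rot: [0.999, 0.04, 0.002, 0.001]
ft_force: [0.7, 0.1, -1.2]
gripper_width: 0.712
```

```bash
python3 -c "
from h import *
go(623,55.6,180)"
```

```text
shift [ 6.75 -5.84  0.33] turn [ 0.02 -0.03 -0.  ] at [ 466.3 -103.4  187.9] F [ 0.7  0.1 -1.2] w 0.71 t 17.45
```

{"api": "send_rows", "payload": {
  "commands": [
    {"travel":[0,0,-0.7],"angular":[0,0,0],"jaw":0.5},
    {"travel":[0,0,-0.9],"angular":[0,0,0],"jaw":0.5},
    {"travel":[0,0,-0.9],"angular":[0,0,0],"jaw":0.5},
    {"travel":[0.4,-0.3,-0.5],"angular":[0,0,0],"jaw":0.5},
    {"travel":[0.9,-0.75,-0.1],"angular":[0,0,0],"jaw":0.5},
    {"travel":[0.9,-0.75,-0.1],"angular":[0,0,0],"jaw":0.5},
    {"travel":[0.9,-0.75,-0.1],"angular":[0,0,0],"jaw":0.5},
    {"travel":[0.9,-0.75,-0.1],"angular":[0,0,0],"jaw":0.5},
    {"travel":[0.9,-0.75,-0.1],"angular":[0,0,0],"jaw":0.5}
  ]
}}

```text
time_s: 18.35
ee_pos: [579.1, 8.8, 267.9]
ee_rot: [0.999, 0.036, -0.006, -0.001]
ft_force: [-0.1, -0.1, -1.5]
gripper_width: 0.719
```

```bash
python3 -c "
from h import *
go(623,55.6,180)"
```

```text
shift [ 1.93 -1.73  3.49] turn [-0.01  0.11 -0.06] at [579.1   8.8 267.9] F [-0.1 -0.1 -1.5] w 0.72 t 18.35
```

{"api": "send_rows", "payload": {
  "commands": [
    {"travel":[0.8,-0.8,0],"angular":[0,0.11,-0.06],"jaw":0.5},
    {"travel":[0.5,-0.5,0],"angular":[0,0,0],"jaw":0.5},
    {"travel":[0,0,0],"angular":[0,0,0],"jaw":0.5},
    {"travel":[0,0,0.4],"angular":[0,0,0],"jaw":0.5},
    {"travel":[0,0,0.9],"angular":[0,0,0],"jaw":0.5},
    {"travel":[0,0,0.9],"angular":[0,0,0],"jaw":0.5},
    {"travel":[0,0,0.4],"angular":[0,0,0],"jaw":0.5},
    {"travel":[0,0,0],"angular":[0,0,0],"jaw":0.5}
  ]
}}

```text
time_s: 19.15
ee_pos: [606.7, 44.6, 189.2]
ee_rot: [0.999, 0.04, -0.008, -0.001]
ft_force: [0.6, -0.7, -1.7]
gripper_width: 0.718
```

```bash
python3 -c "
from h import *
go(623,55,129)"
```

```text
shift [ 0.72 -0.36  2.4 ] turn [-0.02  0.13  0.01] at [606.7  44.6 189.2] F [ 0.6 -0.7 -1.7] w 0.72 t 19.15
```

{"api": "send_rows", "payload": {
  "commands": [
    {"travel":[0.6,-0.3,0.3],"angular":[-0.02,0.13,0],"jaw":0.5},
    {"travel":[0,0,0.6],"angular":[0,0,0],"jaw":0.5},
    {"travel":[0,0,0.7],"angular":[0,0,0],"jaw":0.5},
    {"travel":[0,0,0.4],"angular":[0,0,0],"jaw":0.5},
    {"travel":[0,0,0],"angular":[0,0,0],"jaw":0.5}
  ]
}}

```text
time_s: 19.65
ee_pos: [623.8, 53.3, 138.0]
ee_rot: [0.999, 0.04, 0.003, 0.0]
ft_force: [-1.3, 0.1, -1.1]
gripper_width: 0.715
```

```bash
python3 -c "
from h import *
go(623,55,129)"
```

```text
shift [-0.03 -0.07  0.36] turn [ 0.01 -0.06 -0.  ] at [623.8  53.3 138. ] F [-1.3  0.1 -1.1] w 0.72 t 19.65
```

{"api": "send_rows", "payload": {
  "commands": [
    {"travel":[-0.02,-0.07,0.2],"angular":[0,-0.06,0],"jaw":0.5},
    {"travel":[0,0,0.13],"angular":[0,0,0],"jaw":0.5},
    {"travel":[0,0,0],"angular":[0,0,0],"jaw":0.5},
    {"travel":[0,0,0],"angular":[0,0,0],"jaw":0.5}
  ]
}}

```text
time_s: 20.05
ee_pos: [624.3, 55.3, 131.0]
ee_rot: [0.999, 0.04, 0.001, 0.001]
ft_force: [0.7, -0.3, -0.3]
gripper_width: 0.717
```

```bash
python3 -c "
from h import *
go(623,55,129)"
```

```text
shift [-0.05  0.01  0.08] turn [ 0.01 -0.02 -0.  ] at [624.3  55.3 131. ] F [ 0.7 -0.3 -0.3] w 0.72 t 20.05
```

{"api": "send_rows", "payload": {
  "commands": [
    {"travel":[-0.03,0,0.06],"angular":[0,0,0],"jaw":0.5},
    {"travel":[0,0,0],"angular":[0,0,0],"jaw":0.5},
    {"travel":[0,0,0],"angular":[0,0,0],"jaw":0.8},
    {"travel":[0,0,0],"angular":[0,0,0],"jaw":1},
    {"travel":[0,0,0],"angular":[0,0,0],"jaw":1},
    {"travel":[0,0,-0.6],"angular":[0,0,0],"jaw":1},
    {"travel":[0,0,-0.9],"angular":[0,0,0],"jaw":1},
    {"travel":[0,0,-0.9],"angular":[0,0,0],"jaw":1},
    {"travel":[0,0,-0.5],"angular":[0,0,0],"jaw":1}
  ]
}}

```text
time_s: 20.95
ee_pos: [623.5, 55.2, 208.3]
ee_rot: [0.999, 0.04, 0.003, 0.001]
ft_force: [-0.1, -0.6, -0.5]
gripper_width: 0.999
```

```bash
python3 -c "
from h import *
go(444.7,135.7,195)"
```

```text
shift [-6.87 -3.78  0.49] turn [ 0.02 -0.04 -0.  ] at [623.5  55.2 208.3] F [-0.1 -0.6 -0.5] w 1.0 t 20.95
```

{"api": "send_rows", "payload": {
  "commands": [
    {"travel":[-0.5,-0.25,-0.1],"angular":[0,-0.04,0],"jaw":1},
    {"travel":[-0.9,-0.5,0],"angular":[0,0,0],"jaw":1},
    {"travel":[-0.9,-0.5,0],"angular":[0,0,0],"jaw":1},
    {"travel":[-0.9,-0.5,0],"angular":[0,0,0],"jaw":1},
    {"travel":[-0.9,-0.5,0],"angular":[0,0,0],"jaw":1},
    {"travel":[-0.9,-0.5,0],"angular":[0,0,0],"jaw":1},
    {"travel":[-0.9,-0.5,0.1],"angular":[0,0,0],"jaw":1},
    {"travel":[-0.5,-0.4,0.1],"angular":[0,0,0],"jaw":1},
    {"travel":[0,0,0],"angular":[0,0,0],"jaw":1}
  ]
}}

```text
time_s: 21.85
ee_pos: [444.3, 137.6, 205.8]
ee_rot: [0.999, 0.04, -0.0, 0.0]
ft_force: [-0.3, -0.4, 0.3]
gripper_width: 0.999
```

```bash
python3 -c "
from h import *
go(444.7,135.7,90)"
```

```text
shift [0.01 0.07 4.63] turn [0.01 0.   0.  ] at [444.3 137.6 205.8] F [-0.3 -0.4  0.3] w 1.0 t 21.85
```

{"api": "send_rows", "payload": {
  "commands": [
    {"travel":[0,0.07,0.4],"angular":[0,0,0],"jaw":1},
    {"travel":[0,0,0.9],"angular":[0,0,0],"jaw":1},
    {"travel":[0,0,0.9],"angular":[0,0,0],"jaw":1},
    {"travel":[0,0,0.9],"angular":[0,0,0],"jaw":1},
    {"travel":[0,0,0.9],"angular":[0,0,0],"jaw":1},
    {"travel":[0,0,0.3],"angular":[0,0,0],"jaw":1},
    {"travel":[0,0,0],"angular":[0,0,0],"jaw":1},
    {"travel":[0,0,0],"angular":[0,0,0],"jaw":1}
  ]
}}

```text
time_s: 22.65
ee_pos: [449.0, 132.0, 90.8]
ee_rot: [0.999, 0.038, -0.0, 0.002]
ft_force: [0.2, -0.9, 0.4]
gripper_width: 1.0
```

```bash
python3 -c "
from h import *
go(444.7,135.7,90)"
```

```text
shift [-0.16 -0.16  0.03] turn [ 0.03  0.   -0.03] at [449.  132.   90.8] F [ 0.2 -0.9  0.4] w 1.0 t 22.65
```

{"api": "send_rows", "payload": {
  "commands": [
    {"travel":[-0.15,-0.16,0],"angular":[0.03,0,-0.03],"jaw":1},
    {"travel":[0,0,0],"angular":[0,0,0],"jaw":1},
    {"travel":[0,0,0],"angular":[0,0,0],"jaw":0.5},
    {"travel":[0,0,0],"angular":[0,0,0],"jaw":0.5},
    {"travel":[0,0,0],"angular":[0,0,0],"jaw":0.5},
    {"travel":[0,0,0],"angular":[0,0,0],"jaw":0.5}
  ]
}}

```text
time_s: 23.25
ee_pos: [447.7, 136.6, 95.3]
ee_rot: [0.999, 0.04, 0.004, -0.001]
ft_force: [0.8, 0.3, -1.8]
gripper_width: 0.714
```

{"api": "send_rows", "payload": {
  "commands": [
    {"travel":[0,0,-0.4],"angular":[0,0,0],"jaw":0.5},
    {"travel":[0,0,-0.9],"angular":[0,0,0],"jaw":0.5},
    {"travel":[0,0,-0.9],"angular":[0,0,0],"jaw":0.5},
    {"travel":[0,0,-0.9],"angular":[0,0,0],"jaw":0.5},
    {"travel":[0,0,-0.6],"angular":[0,0,0],"jaw":0.5},
    {"travel":[0,0,0],"angular":[0,0,0],"jaw":0.5}
  ]
}}

```text
time_s: 23.85
ee_pos: [445.4, 136.1, 191.6]
ee_rot: [0.999, 0.04, 0.002, -0.0]
ft_force: [0.5, -0.2, -1.5]
gripper_width: 0.715
```

```bash
python3 -c "
from h import *
go(616,150,180)"
```

```text
shift [ 6.84 -0.01  0.49] turn [-0.   -0.03 -0.  ] at [445.4 136.1 191.6] F [ 0.5 -0.2 -1.5] w 0.72 t 23.85
```

{"api": "send_rows", "payload": {
  "commands": [
    {"travel":[0.5,0,0],"angular":[0,-0.03,0],"jaw":0.5},
    {"travel":[0.9,0,0],"angular":[0,0,0],"jaw":0.5},
    {"travel":[0.9,0,0],"angular":[0,0,0],"jaw":0.5},
    {"travel":[0.9,0,0],"angular":[0,0,0],"jaw":0.5},
    {"travel":[0.9,0,0],"angular":[0,0,0],"jaw":0.5},
    {"travel":[0.9,0,0],"angular":[0,0,0],"jaw":0.5},
    {"travel":[0.9,0,0],"angular":[0,0,0],"jaw":0.5},
    {"travel":[0.5,0,0],"angular":[0,0,0],"jaw":0.5},
    {"travel":[0,0,0],"angular":[0,0,0],"jaw":0.5}
  ]
}}

```text
time_s: 24.75
ee_pos: [607.1, 148.8, 182.7]
ee_rot: [0.999, 0.04, -0.006, 0.0]
ft_force: [-0.7, -0.2, -1.8]
gripper_width: 0.714
```

```bash
python3 -c "
from h import *
go(616,150.3,131)"
```

```text
shift [ 0.39 -0.03  2.06] turn [0.  0.1 0. ] at [607.1 148.8 182.7] F [-0.7 -0.2 -1.8] w 0.71 t 24.75
```

{"api": "send_rows", "payload": {
  "commands": [
    {"travel":[0.3,0,0.3],"angular":[0,0.1,0],"jaw":0.5},
    {"travel":[0,0,0.6],"angular":[0,0,0],"jaw":0.5},
    {"travel":[0,0,0.5],"angular":[0,0,0],"jaw":0.5},
    {"travel":[0,0,0.3],"angular":[0,0,0],"jaw":0.5},
    {"travel":[0,0,0],"angular":[0,0,0],"jaw":0.5}
  ]
}}

```text
time_s: 25.25
ee_pos: [610.9, 149.2, 133.0]
ee_rot: [0.999, 0.04, -0.003, 0.001]
ft_force: [0.0, 0.2, -1.9]
gripper_width: 0.713
```

```bash
python3 -c "
from h import *
go(616,150.3,131)"
```

```text
shift [ 0.21 -0.03  0.08] turn [0.01 0.06 0.  ] at [610.9 149.2 133. ] F [ 0.   0.2 -1.9] w 0.71 t 25.25
```

{"api": "send_rows", "payload": {
  "commands": [
    {"travel":[0.18,-0.03,0],"angular":[0.01,0.06,0],"jaw":0.5},
    {"travel":[0,0,0.06],"angular":[0,0,0],"jaw":0.5},
    {"travel":[0,0,0.05],"angular":[0,0,0],"jaw":0.5}
  ]
}}

```text
time_s: 25.55
ee_pos: [615.6, 150.5, 130.9]
ee_rot: [0.999, 0.041, 0.001, -0.0]
ft_force: [-0.2, 0.5, -1.4]
gripper_width: 0.715
```

```bash
python3 -c "
from h import *
go(616,150.3,131)"
```

```text
shift [ 0.01  0.01 -0.  ] turn [-0.   -0.02  0.01] at [615.6 150.5 130.9] F [-0.2  0.5 -1.4] w 0.72 t 25.55
```

{"api": "send_rows", "payload": {
  "commands": [
    {"travel":[0,0,0.05],"angular":[0,0,0],"jaw":0.5},
    {"travel":[0,0,0],"angular":[0,0,0],"jaw":0.8},
    {"travel":[0,0,0],"angular":[0,0,0],"jaw":1},
    {"travel":[0,0,0],"angular":[0,0,0],"jaw":1},
    {"travel":[0,0,-0.6],"angular":[0,0,0],"jaw":1},
    {"travel":[0,0,-0.9],"angular":[0,0,0],"jaw":1},
    {"travel":[0,0,-0.9],"angular":[0,0,0],"jaw":1},
    {"travel":[0,0,-0.9],"angular":[0,0,0],"jaw":1}
  ]
}}

```text
time_s: 26.35
ee_pos: [614.9, 150.3, 216.6]
ee_rot: [0.999, 0.04, 0.0, -0.0]
ft_force: [0.6, 0.3, 0.9]
gripper_width: 1.002
```

{"api": "send_rows", "payload": {
  "commands": [
    {"travel":[-0.5,-0.25,0],"angular":[0,0,0],"jaw":1},
    {"travel":[-0.9,-0.4,0],"angular":[0,0,0],"jaw":1},
    {"travel":[-0.9,-0.4,0],"angular":[0,0,0],"jaw":1},
    {"travel":[-0.9,-0.4,0],"angular":[0,0,0],"jaw":1},
    {"travel":[-0.9,-0.4,0],"angular":[0,0,0],"jaw":1},
    {"travel":[-0.9,-0.4,0],"angular":[0,0,0],"jaw":1},
    {"travel":[-0.4,-0.3,0],"angular":[0,0,0],"jaw":1},
    {"travel":[0,0,0],"angular":[0,0,0],"jaw":1}
  ]
}}

```text
time_s: 27.15
ee_pos: [466.2, 206.4, 220.0]
ee_rot: [0.999, 0.041, 0.005, -0.002]
ft_force: [0.5, 0.7, 0.5]
gripper_width: 0.997
```

```bash
python3 -c "
from h import *
go(466.2,228.4,66)
t=snap('top');crop(t,190,150,390,280,4,'i')"
```

```text
shift [ 0.01 -0.86  6.16] turn [-0.02 -0.08  0.01] at [466.2 206.4 220. ] F [0.5 0.7 0.5] w 1.0 t 27.15
```

View pics/i.png

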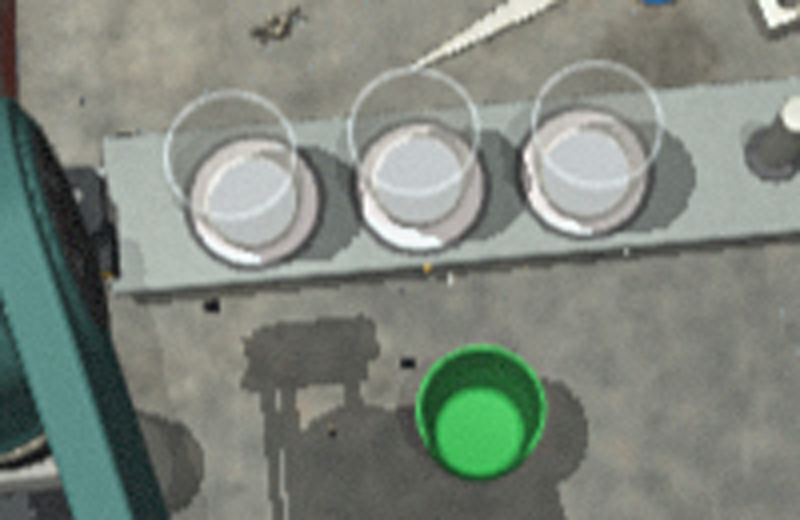

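```bash
python3 -c "
from h import *
t=snap('top')
for a,b in((231,156),(414,132),(597,124)):print(ray(t,190+a/4,150+b/4,147).round(1))
for a,b in((252,201),(419,180),(587,169)):print('foot',ray(t,190+a/4,150+b/4,40).round(1))
for a,b in((254,203),(421,187),(584,173)):print('nest',ray(t,190+a/4,150+b/4,35).round(1))"
```

```text
[611.8 149.7 147. ]
[623.3  55.5 147. ]
[626.4 -39.4 147. ]
foot [613.6 150.   40. ]
foot [624.6  54.9  40. ]
foot [629.8 -41.5  40. ]
nest [613.7 149.3  35. ]
nest [621.7  53.9  35. ]
nest [628.7 -40.   35. ]
```

```bash
python3 -c "
from h import *
P=[]
k=8;a=np.linspace(0,2*np.pi,60)
for n in('top','scene'):
  s=bot.snapshot(n);s['frame']=cv2.imread(f'pics/{n}0.png')[:,:,::-1]
  for c in((465,233.5),(437.7,-319.3)):
    o=pix(s,[[*c,44]])[0].astype(int)-[20,25]
    f=cv2.resize(s['frame'][o[1]:o[1]+50,o[0]-5:o[0]+45,::-1],(400,400),interpolation=2)
    f=np.ascontiguousarray(f)
    for r,z,col in((30,88,(0,0,255)),(34.5,0,(255,0,0))):
      q=(pix(s,np.c_[c[0]+r*np.cos(a),c[1]+r*np.sin(a),a*0+z])-o+[5,0]+.5)*k
      cv2.polylines(f,[q.astype(int)],True,col,1)
    P.append(f)
cv2.imwrite('pics/j.png',cv2.resize(np.vstack([np.hstack(P[:2]),np.hstack(P[2:])]),(600,600)))"
```

```text
(no output)
```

View pics/j.png

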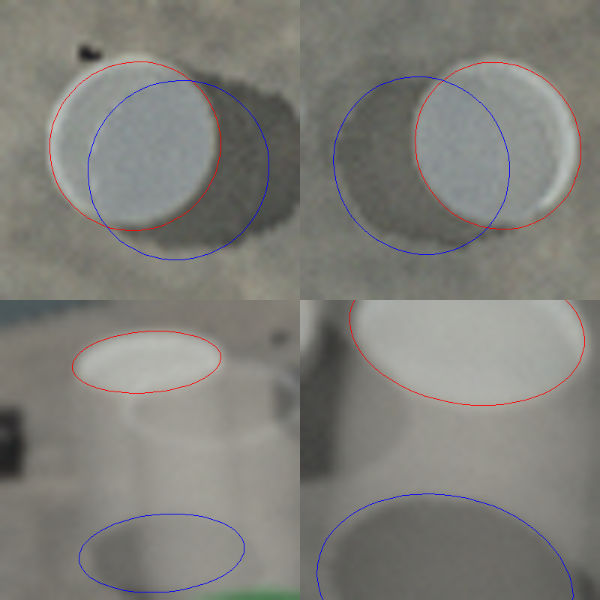

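The overlay fits both covers in both views: the left at (466,233.5), the right at (438,-319). The three talls are in their nests. Next, the left cover.

{"api": "send_rows", "payload": {
  "commands": [
    {"travel":[0,-0.6,0],"angular":[0,-0.08,0],"jaw":1},
    {"travel":[0,-0.4,0.4],"angular":[0,0,0],"jaw":1},
    {"travel":[0,0,0.9],"angular":[0,0,0],"jaw":1},
    {"travel":[0,0,0.9],"angular":[0,0,0],"jaw":1},
    {"travel":[0,0,0.9],"angular":[0,0,0],"jaw":1},
    {"travel":[0,0,0.4],"angular":[0,0,0],"jaw":1},
    {"travel":[0,0,0],"angular":[0,0,0],"jaw":1}
  ]
}}

```text
time_s: 28.05
ee_pos: [469.2, 235.1, 124.9]
ee_rot: [0.999, 0.039, -0.002, -0.001]
ft_force: [0.1, 0.3, -0.2]
gripper_width: 1.0
```

```bash
python3 -c "
from h import *
go(467,233.5,60)"
```

```text
shift [-0.09  0.07  2.6 ] turn [-0.02  0.03 -0.02] at [469.2 235.1 124.9] F [ 0.1  0.3 -0.2] w 1.0 t 28.05
```

{"api": "send_rows", "payload": {
  "commands": [
    {"travel":[-0.08,0.07,0.4],"angular":[-0.02,0.03,-0.02],"jaw":1},
    {"travel":[0,0,0.8],"angular":[0,0,0],"jaw":1},
    {"travel":[0,0,0.8],"angular":[0,0,0],"jaw":1},
    {"travel":[0,0,0.3],"angular":[0,0,0],"jaw":1},
    {"travel":[0,0,0],"angular":[0,0,0],"jaw":1}
  ]
}}

```text
time_s: 28.55
ee_pos: [470.1, 234.7, 68.3]
ee_rot: [0.999, 0.04, 0.004, -0.001]
ft_force: [0.5, 0.4, -0.0]
gripper_width: 1.001
```

```bash
python3 -c "
from h import *
go(467,233.5,60)"
```

```text
shift [-0.13  0.04  0.33] turn [-0.01 -0.06  0.  ] at [470.1 234.7  68.3] F [ 0.5  0.4 -0. ] w 1.0 t 28.55
```

{"api": "send_rows", "payload": {
  "commands": [
    {"travel":[-0.1,0.04,0.25],"angular":[-0.01,-0.06,0],"jaw":1},
    {"travel":[0,0,0],"angular":[0,0,0],"jaw":1},
    {"travel":[0,0,0],"angular":[0,0,0],"jaw":1}
  ]
}}

```text
time_s: 28.85
ee_pos: [469.2, 234.0, 64.3]
ee_rot: [0.999, 0.04, 0.002, -0.001]
ft_force: [0.5, -0.2, 0.3]
gripper_width: 0.998
```

```bash
python3 -c "
from h import *
go(467,233.5,60)"
```

```text
shift [-0.09  0.01  0.17] turn [-0.01 -0.04 -0.  ] at [469.2 234.   64.3] F [ 0.5 -0.2  0.3] w 1.0 t 28.85
```

{"api": "send_rows", "payload": {
  "commands": [
    {"travel":[0,0.02,0.14],"angular":[-0.01,-0.03,0],"jaw":1},
    {"travel":[0,0,0],"angular":[0,0,0],"jaw":1},
    {"travel":[0,0,0],"angular":[0,0,0],"jaw":0.4},
    {"travel":[0,0,0],"angular":[0,0,0],"jaw":0.4},
    {"travel":[0,0,0],"angular":[0,0,0],"jaw":0.4},
    {"travel":[0,0,0],"angular":[0,0,0],"jaw":0.4},
    {"travel":[0,0,0],"angular":[0,0,0],"jaw":0.4}
  ],
  "grip_force": 15
}}

```text
time_s: 29.55
ee_pos: [470.0, 233.9, 62.4]
ee_rot: [0.999, 0.04, 0.001, -0.001]
ft_force: [-0.1, 0.6, 0.5]
gripper_width: 0.669
```

```bash
python3 -c "
from h import *
go(467,233.5,60)"
```

```text
shift [-0.12  0.01  0.09] turn [-0.01 -0.02 -0.  ] at [470.  233.9  62.4] F [-0.1  0.6  0.5] w 0.67 t 29.55
```

{"api": "send_rows", "payload": {
  "commands": [
    {"travel":[0,0,-0.3],"angular":[0,0,0],"jaw":0.4},
    {"travel":[0,0,-0.8],"angular":[0,0,0],"jaw":0.4},
    {"travel":[0,0,-0.9],"angular":[0,0,0],"jaw":0.4},
    {"travel":[0,0,-0.9],"angular":[0,0,0],"jaw":0.4},
    {"travel":[0,0,-0.9],"angular":[0,0,0],"jaw":0.4},
    {"travel":[0,0,-0.9],"angular":[0,0,0],"jaw":0.4},
    {"travel":[0,0,-0.9],"angular":[0,0,0],"jaw":0.4},
    {"travel":[0,0,-0.9],"angular":[0,0,0],"jaw":0.4},
    {"travel":[0,0,-0.5],"angular":[0,0,0],"jaw":0.4},
    {"travel":[0,0,0],"angular":[0,0,0],"jaw":0.4}
  ]
}}

```text
time_s: 30.55
ee_pos: [467.9, 232.6, 243.3]
ee_rot: [0.999, 0.04, -0.001, 0.001]
ft_force: [0.6, 0.3, -0.9]
gripper_width: 0.665
```

```bash
python3 -c "
from h import *
go(615,150,225)"
```

```text
shift [5.6  3.76 0.72] turn [ 0.01  0.02 -0.  ] at [467.9 232.6 243.3] F [ 0.6  0.3 -0.9] w 0.67 t 30.55
```

{"api": "send_rows", "payload": {
  "commands": [
    {"travel":[0.5,0.3,0],"angular":[0,0.02,0],"jaw":0.4},
    {"travel":[0.8,0.55,0],"angular":[0,0,0],"jaw":0.4},
    {"travel":[0.8,0.55,0],"angular":[0,0,0],"jaw":0.4},
    {"travel":[0.8,0.55,0],"angular":[0,0,0],"jaw":0.4},
    {"travel":[0.8,0.55,0],"angular":[0,0,0],"jaw":0.4},
    {"travel":[0.8,0.55,0],"angular":[0,0,0],"jaw":0.4},
    {"travel":[0.5,0.3,0],"angular":[0,0,0],"jaw":0.4},
    {"travel":[0,0,0],"angular":[0,0,0],"jaw":0.4},
    {"travel":[0,0,0],"angular":[0,0,0],"jaw":0.4}
  ]
}}

```text
time_s: 31.45
ee_pos: [604.9, 150.3, 225.6]
ee_rot: [0.999, 0.039, -0.011, 0.004]
ft_force: [-0.6, -0.5, -1.5]
gripper_width: 0.669
```

```bash
python3 -c "
from h import *
go(615,150,220)"
```

```text
shift [0.41 0.04 0.22] turn [ 0.06  0.18 -0.02] at [604.9 150.3 225.6] F [-0.6 -0.5 -1.5] w 0.67 t 31.45
```

{"api": "send_rows", "payload": {
  "commands": [
    {"travel":[0.35,0.04,0.1],"angular":[0.06,0.18,-0.02],"jaw":0.4},
    {"travel":[0,0,0],"angular":[0,0,0],"jaw":0.4},
    {"travel":[0,0,0],"angular":[0,0,0],"jaw":0.4}
  ]
}}

```text
time_s: 31.75
ee_pos: [612.7, 150.6, 221.0]
ee_rot: [0.999, 0.041, -0.001, -0.001]
ft_force: [-0.3, 0.7, -1.1]
gripper_width: 0.665
```

```bash
python3 -c "
from h import *
go(615,150,211)"
```

```text
shift [0.09 0.03 0.4 ] turn [-0.01  0.02  0.02] at [612.7 150.6 221. ] F [-0.3  0.7 -1.1] w 0.67 t 31.75
```

{"api": "send_rows", "payload": {
  "commands": [
    {"travel":[0.09,0.03,0.2],"angular":[-0.01,0.02,0.02],"jaw":0.4},
    {"travel":[0,0,0.14],"angular":[0,0,0],"jaw":0.4},
    {"travel":[0,0,0],"angular":[0,0,0],"jaw":0.4},
    {"travel":[0,0,0],"angular":[0,0,0],"jaw":0.4}
  ]
}}

```text
time_s: 32.15
ee_pos: [614.3, 151.2, 212.8]
ee_rot: [0.999, 0.041, 0.001, -0.0]
ft_force: [-0.3, 0.9, -2.2]
gripper_width: 0.672
```

```bash
python3 -c "
from h import *
go(615,150,210)
s=snap('scene');t=snap('top')
f=lambda s,x0,y0,x1,y1:cv2.resize(s['frame'][y0:y1,x0:x1,::-1],(400,500),interpolation=2)
c=pix(s,[[615,150,147]])[0].astype(int);d=pix(t,[[615,150,147]])[0].astype(int);print(c,d)
cv2.imwrite('pics/k.png',np.hstack([f(s,c[0]-40,c[1]-50,c[0]+40,c[1]+50),f(t,d[0]-40,d[1]-50,d[0]+40,d[1]+50)]))"
```

```text
shift [0.02 0.05 0.11] turn [-0.   -0.02  0.01] at [614.3 151.2 212.8] F [-0.3  0.9 -2.2] w 0.67 t 32.15
[322 193] [247 187]
```

View pics/k.png

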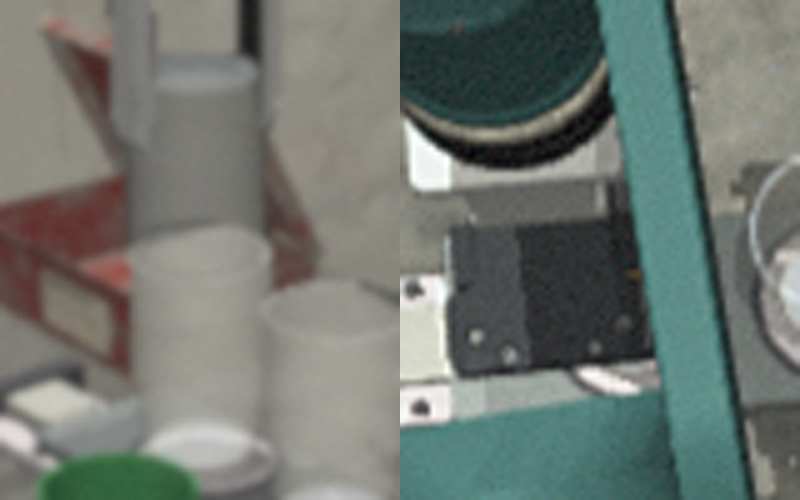

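The scene crop shows the cover just above tall 1's rim. Its mouth is centred near column 196 against 202 for the rim, about 3 mm off to the left, so I shift right and lower.

{"api": "send_rows", "payload": {
  "commands": [
    {"travel":[0.06,0.07,0],"angular":[0,-0.02,0.01],"jaw":0.4},
    {"travel":[0,0,0],"angular":[0,0,0],"jaw":0.4},
    {"travel":[0,0,0],"angular":[0,0,0],"jaw":0.4}
  ]
}}

```text
time_s: 32.55
ee_pos: [616.4, 149.3, 213.4]
ee_rot: [0.999, 0.04, 0.0, -0.0]
ft_force: [1.0, 0.1, -1.2]
gripper_width: 0.672
```

```bash
python3 -c "
from h import *
go(616,149.3,209.4)"
```

```text
shift [-0.02  0.    0.16] turn [-0. -0.  0.] at [616.4 149.3 213.4] F [ 1.   0.1 -1.2] w 0.67 t 32.55
```

{"api": "send_rows", "payload": {
  "commands": [
    {"travel":[-0.01,0,0.06],"angular":[0,0,0],"jaw":0.4},
    {"travel":[0,0,0.05],"angular":[0,0,0],"jaw":0.4},
    {"travel":[0,0,0.04],"angular":[0,0,0],"jaw":0.4},
    {"travel":[0,0,0],"angular":[0,0,0],"jaw":0.4}
  ]
}}

```text
time_s: 32.95
ee_pos: [616.3, 149.2, 209.5]
ee_rot: [0.999, 0.04, 0.0, -0.0]
ft_force: [0.5, 0.2, -0.1]
gripper_width: 0.666
```

```bash
python3 -c "
from h import *
go(616,149.3,209.4)"
```

```text
shift [-0.01 -0.    0.  ] turn [-0.   -0.01 -0.  ] at [616.3 149.2 209.5] F [ 0.5  0.2 -0.1] w 0.67 t 32.95
```

{"api": "send_rows", "payload": {
  "commands": [
    {"travel":[0,0,0.04],"angular":[0,0,0],"jaw":0.4},
    {"travel":[0,0,0],"angular":[0,0,0],"jaw":0.75},
    {"travel":[0,0,0],"angular":[0,0,0],"jaw":0.9},
    {"travel":[0,0,0],"angular":[0,0,0],"jaw":1},
    {"travel":[0,0,0],"angular":[0,0,0],"jaw":1},
    {"travel":[0,0,-0.4],"angular":[0,0,0],"jaw":1},
    {"travel":[0,0,-0.9],"angular":[0,0,0],"jaw":1},
    {"travel":[0,0,-0.8],"angular":[0,0,0],"jaw":1},
    {"travel":[0,0,0],"angular":[0,0,0],"jaw":1}
  ]
}}

```text
time_s: 33.85
ee_pos: [616.4, 149.3, 265.6]
ee_rot: [0.999, 0.04, 0.002, -0.0]
ft_force: [0.0, 0.2, -0.3]
gripper_width: 1.001
```

```bash
python3 -c "
from h import *
go(438,-319.3,220)"
```

```text
shift [-8.62 18.11  1.79] turn [-0.   -0.03  0.  ] at [616.4 149.3 265.6] F [ 0.   0.2 -0.3] w 1.0 t 33.85
```

{"api": "send_rows", "payload": {
  "commands": [
    {"travel":[-0.5,0.3,0],"angular":[0,0,0],"jaw":1},
    {"travel":[-0.5,0.9,0],"angular":[0,0,0],"jaw":1},
    {"travel":[-0.5,0.95,0],"angular":[0,0,0],"jaw":1},
    {"travel":[-0.5,0.95,0],"angular":[0,0,0],"jaw":1},
    {"travel":[-0.45,0.95,0],"angular":[0,0,0],"jaw":1},
    {"travel":[-0.45,0.95,0],"angular":[0,0,0],"jaw":1},
    {"travel":[-0.45,0.95,0],"angular":[0,0,0],"jaw":1},
    {"travel":[-0.45,0.95,0],"angular":[0,0,0],"jaw":1},
    {"travel":[-0.45,0.95,0.2],"angular":[0,0,0],"jaw":1},
    {"travel":[-0.45,0.95,0.2],"angular":[0,0,0],"jaw":1}
  ]
}}

```text
time_s: 34.85
ee_pos: [513.6, -84.1, 250.2]
ee_rot: [0.999, 0.044, 0.001, -0.001]
ft_force: [-0.5, -0.6, -0.9]
gripper_width: 1.001
```

{"api": "send_rows", "payload": {
  "commands": [
    {"travel":[-0.45,0.95,0.2],"angular":[0,0,0],"jaw":1},
    {"travel":[-0.45,0.95,0.2],"angular":[0,0,0],"jaw":1},
    {"travel":[-0.45,0.95,0.2],"angular":[0,0,0],"jaw":1},
    {"travel":[-0.45,0.95,0.2],"angular":[0,0,0],"jaw":1},
    {"travel":[-0.45,0.95,0.2],"angular":[0,0,0],"jaw":1},
    {"travel":[-0.4,0.9,0.2],"angular":[0,0,0],"jaw":1},
    {"travel":[-0.3,0.9,0],"angular":[0,0,0],"jaw":1},
    {"travel":[-0.3,0.5,0],"angular":[0,0,0],"jaw":1},
    {"travel":[0,0,0],"angular":[0,0,0],"jaw":1}
  ]
}}

```text
time_s: 35.75
ee_pos: [440.8, -275.0, 212.6]
ee_rot: [0.999, 0.042, -0.002, -0.003]
ft_force: [0.2, -0.2, -0.2]
gripper_width: 1.005
```

```bash
python3 -c "
from h import *
go(439,-319.3,61)"
```

```text
shift [-0.19  1.79  6.05] turn [-0.04  0.04  0.03] at [ 440.8 -275.   212.6] F [ 0.2 -0.2 -0.2] w 1.01 t 35.75
```

{"api": "send_rows", "payload": {
  "commands": [
    {"travel":[-0.15,0.9,0],"angular":[-0.04,0.04,0.03],"jaw":1},
    {"travel":[0,0.8,0.4],"angular":[0,0,0],"jaw":1},
    {"travel":[0,0,0.9],"angular":[0,0,0],"jaw":1},
    {"travel":[0,0,0.9],"angular":[0,0,0],"jaw":1},
    {"travel":[0,0,0.9],"angular":[0,0,0],"jaw":1},
    {"travel":[0,0,0.2],"angular":[0,0,0],"jaw":1},
    {"travel":[0,0,0],"angular":[0,0,0],"jaw":1}
  ]
}}

```text
time_s: 36.45
ee_pos: [443.8, -316.1, 125.2]
ee_rot: [0.999, 0.042, 0.002, -0.002]
ft_force: [0.1, -0.0, 1.0]
gripper_width: 0.998
```

```bash
python3 -c "
from h import *
go(439,-319.3,61)"
```

```text
shift [-0.21  0.12  2.57] turn [-0.03 -0.03  0.03] at [ 443.8 -316.1  125.2] F [ 0.1 -0.   1. ] w 1.0 t 36.45
```

{"api": "send_rows", "payload": {
  "commands": [
    {"travel":[-0.2,0.12,0.3],"angular":[-0.03,-0.03,0.03],"jaw":1},
    {"travel":[0,0,0.8],"angular":[0,0,0],"jaw":1},
    {"travel":[0,0,0.8],"angular":[0,0,0],"jaw":1},
    {"travel":[0,0,0.4],"angular":[0,0,0],"jaw":1},
    {"travel":[0,0,0.1],"angular":[0,0,0],"jaw":1},
    {"travel":[0,0,0],"angular":[0,0,0],"jaw":1},
    {"travel":[0,0,0],"angular":[0,0,0],"jaw":1}
  ]
}}

```text
time_s: 37.15
ee_pos: [442.3, -322.9, 69.4]
ee_rot: [0.999, 0.04, 0.004, 0.005]
ft_force: [0.3, 0.3, 0.1]
gripper_width: 0.999
```

```bash
python3 -c "
from h import *
go(439,-319.3,61)"
```

```text
shift [-0.12 -0.16  0.33] turn [ 0.08 -0.07  0.  ] at [ 442.3 -322.9   69.4] F [0.3 0.3 0.1] w 1.0 t 37.15
```

{"api": "send_rows", "payload": {
  "commands": [
    {"travel":[-0.1,-0.14,0.3],"angular":[0.08,-0.07,0],"jaw":1},
    {"travel":[0,0,0],"angular":[0,0,0],"jaw":1},
    {"travel":[0,0,0],"angular":[0,0,0],"jaw":1}
  ]
}}

```text
time_s: 37.45
ee_pos: [440.5, -320.4, 63.6]
ee_rot: [0.999, 0.04, 0.001, 0.001]
ft_force: [0.6, 0.8, -0.3]
gripper_width: 1.002
```

```bash
python3 -c "
from h import *
go(439,-319.3,61)"
```

```text
shift [-0.06 -0.05  0.1 ] turn [ 0.02 -0.01  0.01] at [ 440.5 -320.4   63.6] F [ 0.6  0.8 -0.3] w 1.0 t 37.45
```

{"api": "send_rows", "payload": {
  "commands": [
    {"travel":[0,-0.04,0.06],"angular":[0.02,-0.01,0],"jaw":1},
    {"travel":[0,0,0],"angular":[0,0,0],"jaw":0.4},
    {"travel":[0,0,0],"angular":[0,0,0],"jaw":0.4},
    {"travel":[0,0,0],"angular":[0,0,0],"jaw":0.4},
    {"travel":[0,0,0],"angular":[0,0,0],"jaw":0.4},
    {"travel":[0,0,0],"angular":[0,0,0],"jaw":0.4}
  ]
}}

```text
time_s: 38.05
ee_pos: [440.4, -319.5, 62.5]
ee_rot: [0.999, 0.04, 0.0, -0.0]
ft_force: [-0.7, 0.7, 0.5]
gripper_width: 0.67
```

{"api": "send_rows", "payload": {
  "commands": [
    {"travel":[0,0,-0.3],"angular":[0,0,0],"jaw":0.4},
    {"travel":[0,0,-0.8],"angular":[0,0,0],"jaw":0.4},
    {"travel":[0,0,-0.9],"angular":[0,0,0],"jaw":0.4},
    {"travel":[0,0,-0.9],"angular":[0,0,0],"jaw":0.4},
    {"travel":[0,0,-0.9],"angular":[0,0,0],"jaw":0.4},
    {"travel":[0,0,-0.9],"angular":[0,0,0],"jaw":0.4},
    {"travel":[0,0,-0.9],"angular":[0,0,0],"jaw":0.4},
    {"travel":[0,0,-0.9],"angular":[0,0,0],"jaw":0.4},
    {"travel":[0,0,-0.9],"angular":[0,0,0],"jaw":0.4},
    {"travel":[0,0,-0.4],"angular":[0,0,0],"jaw":0.4}
  ]
}}

```text
time_s: 39.05
ee_pos: [438.6, -317.5, 262.5]
ee_rot: [0.999, 0.041, -0.003, -0.004]
ft_force: [-0.2, 0.7, -2.2]
gripper_width: 0.666
```

```bash
python3 -c "
from h import *
go(630.5,-40,250)"
```

```text
shift [  8.55 -10.44   0.54] turn [-0.06  0.05  0.01] at [ 438.6 -317.5  262.5] F [-0.2  0.7 -2.2] w 0.67 t 39.05
```

{"api": "send_rows", "payload": {
  "commands": [
    {"travel":[0.4,-0.5,0],"angular":[-0.06,0.05,0],"jaw":0.4},
    {"travel":[0.75,-0.93,-0.05],"angular":[0,0,0],"jaw":0.4},
    {"travel":[0.75,-0.93,-0.05],"angular":[0,0,0],"jaw":0.4},
    {"travel":[0.75,-0.93,-0.05],"angular":[0,0,0],"jaw":0.4},
    {"travel":[0.75,-0.93,-0.05],"angular":[0,0.02,0],"jaw":0.4},
    {"travel":[0.75,-0.93,-0.05],"angular":[0,0.02,0],"jaw":0.4},
    {"travel":[0.75,-0.93,-0.05],"angular":[0,0.02,0],"jaw":0.4},
    {"travel":[0.75,-0.93,-0.05],"angular":[0,0.02,0],"jaw":0.4},
    {"travel":[0.75,-0.93,-0.05],"angular":[0,0.02,0],"jaw":0.4},
    {"travel":[0.7,-0.85,0],"angular":[0,0.02,0],"jaw":0.4}
  ]
}}

```text
time_s: 40.05
ee_pos: [601.3, -66.2, 261.2]
ee_rot: [0.999, 0.04, 0.001, -0.005]
ft_force: [0.6, -0.4, -2.3]
gripper_width: 0.67
```

{"api": "send_rows", "payload": {
  "commands": [
    {"travel":[0.4,-0.5,0],"angular":[0,0,0],"jaw":0.4},
    {"travel":[0,0,0],"angular":[0,0,0],"jaw":0.4},
    {"travel":[0,0,0],"angular":[0,0,0],"jaw":0.4}
  ]
}}

```text
time_s: 40.35
ee_pos: [610.2, -46.8, 256.6]
ee_rot: [0.999, 0.043, -0.002, -0.007]
ft_force: [-0.3, 0.5, -1.9]
gripper_width: 0.666
```

```bash
python3 -c "
from h import *
go(630.5,-40,216)"
```

```text
shift [ 0.84 -0.18  1.62] turn [-0.11  0.03  0.05] at [610.2 -46.8 256.6] F [-0.3  0.5 -1.9] w 0.67 t 40.35
```

{"api": "send_rows", "payload": {
  "commands": [
    {"travel":[0.7,-0.15,0.2],"angular":[-0.11,0.03,0.05],"jaw":0.4},
    {"travel":[0,0,0.4],"angular":[0,0,0],"jaw":0.4},
    {"travel":[0,0,0.5],"angular":[0,0,0],"jaw":0.4},
    {"travel":[0,0,0.3],"angular":[0,0,0],"jaw":0.4},
    {"travel":[0,0,0],"angular":[0,0,0],"jaw":0.4},
    {"travel":[0,0,0],"angular":[0,0,0],"jaw":0.4}
  ]
}}

```text
time_s: 40.95
ee_pos: [623.2, -46.9, 218.0]
ee_rot: [0.999, 0.036, -0.003, 0.001]
ft_force: [0.1, -1.0, -2.1]
gripper_width: 0.668
```

```bash
python3 -c "
from h import *
go(630.3,-39.6,213)"
```

```text
shift [ 0.3  -0.27  0.2 ] turn [ 0.01  0.05 -0.07] at [623.2 -46.9 218. ] F [ 0.1 -1.  -2.1] w 0.67 t 40.95
```

{"api": "send_rows", "payload": {
  "commands": [
    {"travel":[0.26,-0.25,0],"angular":[0.01,0.05,-0.07],"jaw":0.4},
    {"travel":[0,0,0.1],"angular":[0,0,0],"jaw":0.4},
    {"travel":[0,0,0],"angular":[0,0,0],"jaw":0.4}
  ]
}}

```text
time_s: 41.25
ee_pos: [629.9, -40.2, 216.6]
ee_rot: [0.999, 0.04, 0.001, 0.0]
ft_force: [-0.4, 0.3, -1.1]
gripper_width: 0.671
```

```bash
python3 -c "
from h import *
go(630.3,-39.6,210)"
```

```text
shift [ 0.02 -0.02  0.26] turn [ 0.   -0.02  0.  ] at [629.9 -40.2 216.6] F [-0.4  0.3 -1.1] w 0.67 t 41.25
```

{"api": "send_rows", "payload": {
  "commands": [
    {"travel":[0.02,-0.02,0.12],"angular":[0,-0.02,0],"jaw":0.4},
    {"travel":[0,0,0],"angular":[0,0,0],"jaw":0.4}
  ]
}}

```text
time_s: 41.45
ee_pos: [630.8, -39.4, 214.0]
ee_rot: [0.999, 0.041, 0.001, 0.0]
ft_force: [-0.0, 0.0, -2.1]
gripper_width: 0.665
```

```bash
python3 -c "
from h import *
go(630.3,-39.6,210)
s=snap('scene')
f=lambda s,x0,y0,x1,y1:cv2.resize(s['frame'][y0:y1,x0:x1,::-1],(400,500),interpolation=2)
c=pix(s,[[630,-40,147]])[0].astype(int);d=pix(s,[[616,149,147]])[0].astype(int);print(c,d)
cv2.imwrite('pics/l.png',np.hstack([f(s,c[0]-40,c[1]-50,c[0]+40,c[1]+50),f(s,d[0]-40,d[1]-50,d[0]+40,d[1]+50)]))"
```

```text
shift [-0.02  0.01  0.16] turn [ 0.   -0.01  0.01] at [630.8 -39.4 214. ] F [-0.   0.  -2.1] w 0.66 t 41.45
[378 218] [322 193]
```

View pics/l.png

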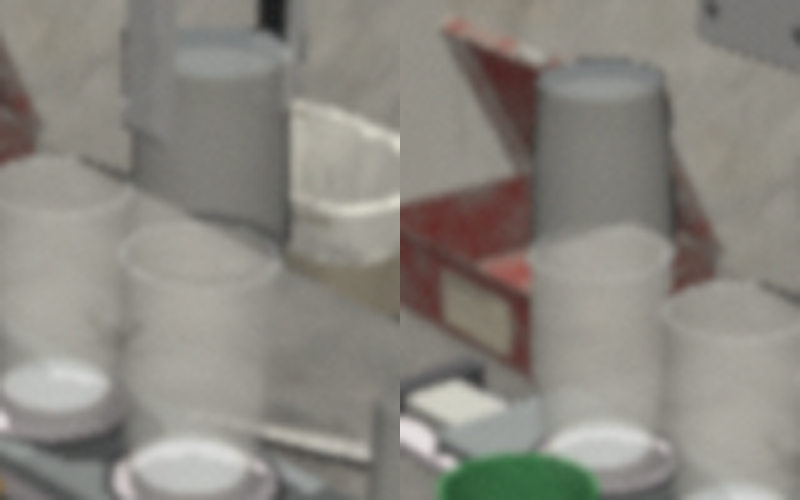

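In the left panel the held cover's mouth (columns ~126–290) sits about 9 px, or 4 mm, right of tall 3's rim (117–281). In the right panel pair 1 is well aligned. I shift left (-x, +y).

{"api": "send_rows", "payload": {
  "commands": [
    {"travel":[-0.08,-0.1,0.04],"angular":[0,0,0],"jaw":0.4},
    {"travel":[0,0,0],"angular":[0,0,0],"jaw":0.4},
    {"travel":[0,0,0],"angular":[0,0,0],"jaw":0.4}
  ]
}}

```text
time_s: 41.8
ee_pos: [628.5, -36.9, 213.5]
ee_rot: [0.999, 0.041, 0.001, 0.0]
ft_force: [0.5, 0.3, -0.7]
gripper_width: 0.668
```

```bash
python3 -c "
from h import *
go(629,-37,210)
s=snap('scene')
c=[378,218]
f=cv2.cvtColor(s['frame'][c[1]-30:c[1]+20,c[0]-25:c[0]+25],cv2.COLOR_RGB2GRAY)
f=cv2.createCLAHE(4,(2,2)).apply(cv2.resize(f,(600,600),interpolation=2))
f=cv2.cvtColor(f,cv2.COLOR_GRAY2BGR)
o=bot.get_obs()['ee_pos'];a=np.linspace(0,6.283,80);h=o[2]-62.5
for (x,y,z,r,col) in((o[0],o[1],h,34.5,(0,0,255)),(629.5,-39.5,147,34,(255,0,0))):
  q=(pix(s,np.c_[x+r*np.cos(a),y+r*np.sin(a),a*0+z])-[353,188]+.5)*12
  cv2.polylines(f,[q.astype(int)],True,col,1)
cv2.imwrite('pics/m.png',f)"
```

```text
shift [0.02 0.01 0.14] turn [ 0.01 -0.02  0.01] at [628.5 -36.9 213.5] F [ 0.5  0.3 -0.7] w 0.67 t 41.8
```

View pics/m.png

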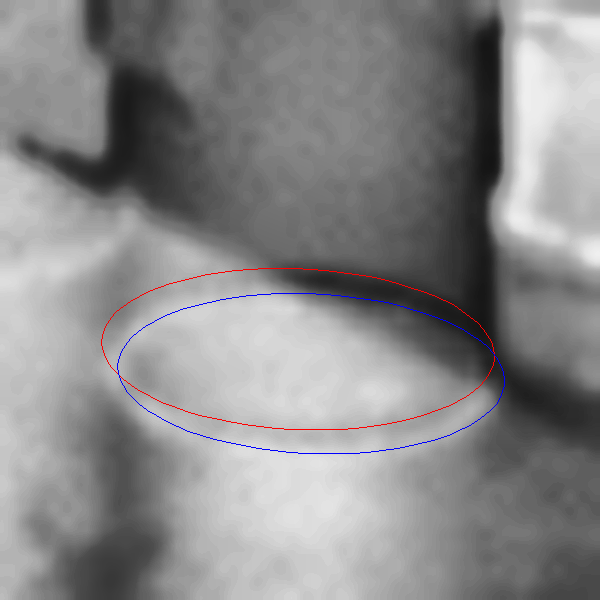

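Cover and rim right edges now coincide at about column 497, and the depth difference is only 1–2 mm. Lowering.

{"api": "send_rows", "payload": {
  "commands": [
    {"travel":[0,0.04,0.05],"angular":[0,0,0],"jaw":0.4},
    {"travel":[0,0,0.04],"angular":[0,0,0],"jaw":0.4},
    {"travel":[0,0,0.04],"angular":[0,0,0],"jaw":0.4},
    {"travel":[0,0,0.02],"angular":[0,0,0],"jaw":0.4},
    {"travel":[0,0,0],"angular":[0,0,0],"jaw":0.4}
  ]
}}

```text
time_s: 42.35
ee_pos: [628.6, -38.1, 209.5]
ee_rot: [0.999, 0.041, 0.001, 0.0]
ft_force: [0.6, -0.1, -0.9]
gripper_width: 0.664
```

```bash
python3 -c "
from h import *
go(628.5,-37.5,209.5)"
```

```text
shift [-0.   -0.02  0.  ] turn [ 0.01 -0.02  0.01] at [628.6 -38.1 209.5] F [ 0.6 -0.1 -0.9] w 0.66 t 42.35
```

{"api": "send_rows", "payload": {
  "commands": [
    {"travel":[0,0,0.04],"angular":[0,0,0],"jaw":0.4},
    {"travel":[0,0,0.02],"angular":[0,0,0],"jaw":0.4},
    {"travel":[0,0,0],"angular":[0,0,0],"jaw":0.75},
    {"travel":[0,0,0],"angular":[0,0,0],"jaw":0.9},
    {"travel":[0,0,0],"angular":[0,0,0],"jaw":1},
    {"travel":[0,0,0],"angular":[0,0,0],"jaw":1},
    {"travel":[0,0,-0.4],"angular":[0,0,0],"jaw":1},
    {"travel":[0,0,-0.9],"angular":[0,0,0],"jaw":1},
    {"travel":[0,0,-0.8],"angular":[0,0,0],"jaw":1},
    {"travel":[0,0,0],"angular":[0,0,0],"jaw":1}
  ]
}}

```text
time_s: 43.35
ee_pos: [628.8, -38.1, 265.2]
ee_rot: [0.999, 0.041, 0.003, 0.001]
ft_force: [-0.4, -0.4, 0.1]
gripper_width: 0.997
```

{"api": "send_rows", "payload": {
  "commands": [
    {"travel":[0,0.5,0],"angular":[0,0,0],"jaw":1},
    {"travel":[0,0.9,0],"angular":[0,0,0],"jaw":1},
    {"travel":[0,0.9,0],"angular":[0,0,0],"jaw":0.8},
    {"travel":[0,0.9,0],"angular":[0,0,0],"jaw":0.6},
    {"travel":[0,0.7,0],"angular":[0,0,0],"jaw":0.5},
    {"travel":[0,0.4,0],"angular":[0,0,0],"jaw":0.5},
    {"travel":[0,0,0],"angular":[0,0,0],"jaw":0.5}
  ]
}}

```text
time_s: 44.05
ee_pos: [636.6, -152.6, 260.0]
ee_rot: [0.999, 0.041, -0.001, 0.0]
ft_force: [-0.5, -0.0, 0.2]
gripper_width: 0.613
```

```bash
python3 -c "
from h import *
go(639,-149,98)
t=snap('top');s=snap('scene')
f=lambda s,x0,y0,x1,y1:cv2.resize(s['frame'][y0:y1,x0:x1,::-1],(400,400),interpolation=2)
cv2.imwrite('pics/n.png',np.hstack([f(s,290,130,430,270),f(t,215,130,355,270)]))"
```

```text
shift [ 0.11 -0.14  6.48] turn [0.   0.01 0.01] at [ 636.6 -152.6  260. ] F [-0.5 -0.   0.2] w 0.61 t 44.05
```

View pics/n.png

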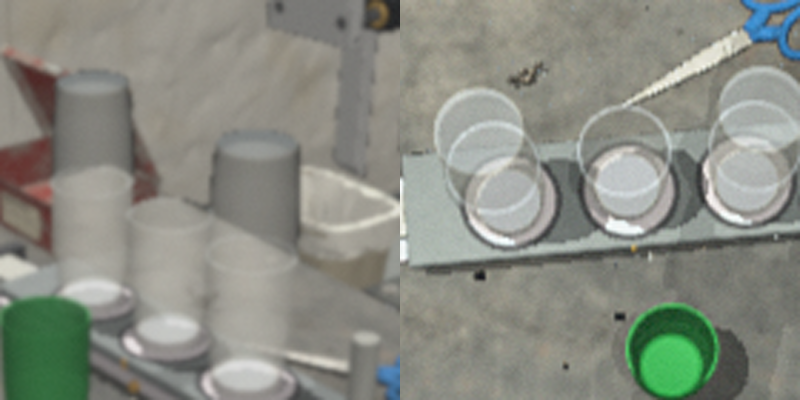

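Both pairs stand square: in the scene panel the covers sit on talls 1 and 3, and tall 2 is open. Now the handle.

{"api": "send_rows", "payload": {
  "commands": [
    {"travel":[0.1,-0.13,0.4],"angular":[0,0.01,0.01],"jaw":0.5},
    {"travel":[0,0,0.9],"angular":[0,0,0],"jaw":0.5},
    {"travel":[0,0,0.9],"angular":[0,0,0],"jaw":0.5},
    {"travel":[0,0,0.9],"angular":[0,0,0],"jaw":0.5},
    {"travel":[0,0,0.5],"angular":[0,0,0],"jaw":0.5},
    {"travel":[0,0,0],"angular":[0,0,0],"jaw":0.5}
  ]
}}

```text
time_s: 44.75
ee_pos: [640.2, -139.7, 166.5]
ee_rot: [0.999, 0.045, 0.002, -0.001]
ft_force: [-0.1, -1.4, 0.5]
gripper_width: 0.497
```

```bash
python3 -c "
from h import *
go(639,-149,98)"
```

```text
shift [-0.09  0.37  2.74] turn [-0.01 -0.03  0.08] at [ 640.2 -139.7  166.5] F [-0.1 -1.4  0.5] w 0.5 t 44.75
```

{"api": "send_rows", "payload": {
  "commands": [
    {"travel":[-0.03,0.32,0],"angular":[-0.01,-0.03,0.08],"jaw":0.5},
    {"travel":[0,0,0.5],"angular":[0,0,0],"jaw":0.5},
    {"travel":[0,0,0.9],"angular":[0,0,0],"jaw":0.5},
    {"travel":[0,0,0.8],"angular":[0,0,0],"jaw":0.5},
    {"travel":[0,0,0.2],"angular":[0,0,0],"jaw":0.5},
    {"travel":[0,0,0],"angular":[0,0,0],"jaw":0.5},
    {"travel":[0,0,0],"angular":[0,0,0],"jaw":0.5}
  ]
}}

```text
time_s: 45.45
ee_pos: [644.2, -149.3, 110.1]
ee_rot: [0.999, 0.04, 0.006, 0.002]
ft_force: [1.1, -0.3, 0.6]
gripper_width: 0.5
```

```bash
python3 -c "
from h import *
go(639.5,-148,98)"
```

```text
shift [-0.19 -0.07  0.48] turn [ 0.03 -0.09 -0.  ] at [ 644.2 -149.3  110.1] F [ 1.1 -0.3  0.6] w 0.5 t 45.45
```

{"api": "send_rows", "payload": {
  "commands": [
    {"travel":[-0.17,-0.07,0.4],"angular":[0.03,-0.09,0],"jaw":0.5},
    {"travel":[0,0,0],"angular":[0,0,0],"jaw":0.5},
    {"travel":[0,0,0],"angular":[0,0,0],"jaw":0.3},
    {"travel":[0,0,0],"angular":[0,0,0],"jaw":0},
    {"travel":[0,0,0],"angular":[0,0,0],"jaw":0},
    {"travel":[0,0,0],"angular":[0,0,0],"jaw":0},
    {"travel":[0,0,0],"angular":[0,0,0],"jaw":0}
  ],
  "grip_force": 25
}}

```text
time_s: 46.15
ee_pos: [639.4, -148.6, 103.1]
ee_rot: [0.999, 0.04, 0.0, 0.001]
ft_force: [1.8, -1.0, -1.3]
gripper_width: 0.207
```

```bash
python3 -c "
from h import *
o=bot.get_obs()['ee_pos'];go(o[0]+6.2,o[1]-79.8,o[2])"
```

```text
shift [-0.01  3.2   0.01] turn [ 0.02 -0.   -0.01] at [ 639.4 -148.6  103.1] F [ 1.8 -1.  -1.3] w 0.21 t 46.15
```

{"api": "send_rows", "payload": {
  "commands": [
    {"travel":[0,0.06,0],"angular":[0,0,0],"jaw":0},
    {"travel":[0,0.1,0],"angular":[0,0,0],"jaw":0},
    {"travel":[0,0.15,0],"angular":[0,0,0],"jaw":0},
    {"travel":[0,0.2,0],"angular":[0,0,0],"jaw":0},
    {"travel":[0,0.2,0],"angular":[0,0,0],"jaw":0},
    {"travel":[0,0.2,0],"angular":[0,0,0],"jaw":0},
    {"travel":[0,0.2,0],"angular":[0,0,0],"jaw":0},
    {"travel":[0,0.2,0],"angular":[0,0,0],"jaw":0},
    {"travel":[0,0.2,0],"angular":[0,0,0],"jaw":0},
    {"travel":[0,0.2,0],"angular":[0,0,0],"jaw":0}
  ]
}}

```text
time_s: 47.15
ee_pos: [642.1, -182.4, 103.1]
ee_rot: [0.999, 0.043, -0.002, -0.009]
ft_force: [-2.0, 5.4, 1.2]
gripper_width: 0.206
```

```bash
python3 -c "
from h import *
go(645.6,-228.4,103)"
```

```text
shift [-0.02  1.84 -0.03] turn [-0.16  0.02  0.05] at [ 642.1 -182.4  103.1] F [-2.   5.4  1.2] w 0.21 t 47.15
```

{"api": "send_rows", "payload": {
  "commands": [
    {"travel":[0,0.2,0],"angular":[0,0,0],"jaw":0},
    {"travel":[0,0.2,0],"angular":[0,0,0],"jaw":0},
    {"travel":[0,0.2,0],"angular":[0,0,0],"jaw":0},
    {"travel":[0,0.2,0],"angular":[0,0,0],"jaw":0},
    {"travel":[0,0.2,0],"angular":[0,0,0],"jaw":0},
    {"travel":[0,0.2,0],"angular":[0,0,0],"jaw":0},
    {"travel":[0,0.2,0],"angular":[0,0,0],"jaw":0},
    {"travel":[0,0.15,0],"angular":[0,0,0],"jaw":0},
    {"travel":[0,0.1,0],"angular":[0,0,0],"jaw":0},
    {"travel":[0,0.04,0],"angular":[0,0,0],"jaw":0}
  ]
}}

```text
time_s: 48.15
ee_pos: [646.0, -233.3, 103.1]
ee_rot: [0.999, 0.041, -0.001, -0.006]
ft_force: [-1.7, 2.3, 0.4]
gripper_width: 0.21
```

```bash
python3 -c "
from h import *
go(645.6,-228.4,103)"
```

```text
shift [-0.  -0.2  0. ] turn [-0.11  0.02  0.02] at [ 646.  -233.3  103.1] F [-1.7  2.3  0.4] w 0.21 t 48.15
```

{"api": "send_rows", "payload": {
  "commands": [
    {"travel":[0,-0.08,0],"angular":[0,0,0],"jaw":0},
    {"travel":[0,-0.08,0],"angular":[0,0,0],"jaw":0},
    {"travel":[0,0,0],"angular":[0,0,0],"jaw":0},
    {"travel":[0,0,0],"angular":[0,0,0],"jaw":0}
  ]
}}

```text
time_s: 48.55
ee_pos: [645.7, -229.4, 103.1]
ee_rot: [0.999, 0.042, -0.001, -0.005]
ft_force: [-0.7, -1.0, 0.6]
gripper_width: 0.208
```

```bash
python3 -c "
from h import *
go(645.6,-228.4,103)"
```

```text
shift [-0.   -0.04  0.  ] turn [-0.09  0.02  0.02] at [ 645.7 -229.4  103.1] F [-0.7 -1.   0.6] w 0.21 t 48.55
```

{"api": "send_rows", "payload": {
  "commands": [
    {"travel":[0,0,0],"angular":[0,0,0],"jaw":0.3},
    {"travel":[0,0,0],"angular":[0,0,0],"jaw":0.5},
    {"travel":[0,0,0],"angular":[0,0,0],"jaw":0.5},
    {"travel":[0,0,-0.5],"angular":[-0.05,0,0],"jaw":0.5},
    {"travel":[0,0,-0.9],"angular":[-0.04,0,0],"jaw":0.5},
    {"travel":[0,0,-0.9],"angular":[0,0,0],"jaw":0.5},
    {"travel":[0,0,-0.9],"angular":[0,0,0],"jaw":0.5},
    {"travel":[0,0,-0.9],"angular":[0,0,0],"jaw":0.5},
    {"travel":[0,0,-0.9],"angular":[0,0,0],"jaw":0.5},
    {"travel":[0,0,-0.9],"angular":[0,0,0],"jaw":0.5}
  ]
}}

```text
time_s: 49.55
ee_pos: [645.7, -227.1, 256.2]
ee_rot: [0.999, 0.042, -0.002, -0.001]
ft_force: [-0.3, -0.0, 0.3]
gripper_width: 0.5
```

```bash
cat > m.py <<'E'
from h import *
t=snap('top','p');f=t['frame'];g=f.max(2)
m=((g<70)).astype('uint8');m[:,:100]=0
k,l,st,c=cv2.connectedComponentsWithStats(m)
for i in range(1,k):
  if 60<st[i,4]<400 and 100<c[i][0]<460 and 220<c[i][1]<355:
    pts=np.argwhere(l==i)[:,::-1]
    w=np.array([ray(t,*p,15)[:2] for p in pts],np.float32);print(c[i].round(1),st[i,4],cv2.minAreaRect(w))
m=(f.min(2)>215).astype('uint8');k,_,st,c=cv2.connectedComponentsWithStats(m)
for i in range(1,k):
  if st[i,4]>100 and 170<c[i][1]<240: print('white',c[i].round(1),st[i],ray(t,*c[i],35).round(1))
# left edge of the carrier: guide colour run along guide centre line
for x in(600,610,620):
  ys=np.arange(110,200,1.);q=pix(t,np.c_[x+ys*0-(ys-150)*.0785,ys,ys*0+22]).round().astype(int)
  v=f[q[:,1],q[:,0]].sum(1);j=np.argmax(np.diff(v.astype(int)));print('edge',x,ys[j],v[j-2:j+4])
E
python3 m.py
```

```text
[160.2 296.4] 124 ((401.6202697753906, 359.68524169921875), (38.13423538208008, 22.33998680114746), 58.54764175415039)
white [219.1 201.5] [ 188  189   64   25 1159] [613.  227.5  35. ]
white [221.9 216.4] [191 211  62  12 392] [578.3 220.8  35. ]
edge 600 155.0 [554 554 554 680 680 688]
edge 610 155.0 [525 525 525 684 684 679]
edge 620 155.0 [501 501 501 683 683 676]
```

The chock was knocked: it's now at top pixel (160,296), i.e. (402,360), long axis at about 58°. The carrier's left end is at y≈154, as expected for the middle stop. Going for the chock.

{"api": "send_rows", "payload": {
  "commands": [
    {"travel":[-0.4,-0.5,0],"angular":[0,0,0],"jaw":0.5},
    {"travel":[-0.5,-0.95,0],"angular":[0,0,0],"jaw":0.5},
    {"travel":[-0.5,-0.95,0],"angular":[0,0,0],"jaw":0.5},
    {"travel":[-0.5,-0.95,0],"angular":[0,0,0],"jaw":0.5},
    {"travel":[-0.5,-0.95,0],"angular":[0,0,0],"jaw":0.5},
    {"travel":[-0.5,-0.95,0],"angular":[0,0,0],"jaw":0.5},
    {"travel":[-0.5,-0.95,0],"angular":[0,0,0],"jaw":0.5},
    {"travel":[-0.5,-0.95,0],"angular":[0,0,0],"jaw":0.5},
    {"travel":[-0.5,-0.95,0],"angular":[0,0,0],"jaw":0.5},
    {"travel":[-0.5,-0.95,0],"angular":[0,0,0],"jaw":0.5}
  ]
}}

```text
time_s: 50.6
ee_pos: [503.0, -7.3, 264.1]
ee_rot: [0.999, 0.04, 0.009, 0.003]
ft_force: [-0.0, -0.1, -0.8]
gripper_width: 0.502
```

{"api": "send_rows", "payload": {
  "commands": [
    {"travel":[-0.3,-0.95,0],"angular":[0,0,0],"jaw":0.5},
    {"travel":[-0.3,-0.95,0],"angular":[0,0,0],"jaw":0.5},
    {"travel":[-0.3,-0.95,0],"angular":[0,0,0],"jaw":0.5},
    {"travel":[-0.3,-0.95,0],"angular":[0,0,0],"jaw":0.5},
    {"travel":[-0.3,-0.95,0],"angular":[0,0,0],"jaw":0.5},
    {"travel":[-0.3,-0.95,0],"angular":[0,0,0],"jaw":0.5},
    {"travel":[-0.3,-0.95,0],"angular":[0,0,0],"jaw":0.5},
    {"travel":[-0.3,-0.95,0],"angular":[0,0,0],"jaw":0.5},
    {"travel":[-0.3,-0.95,0],"angular":[0,0,0],"jaw":0.5},
    {"travel":[-0.2,-0.95,0],"angular":[0,0,0],"jaw":0.5}
  ]
}}

```text
time_s: 51.6
ee_pos: [405.0, 233.6, 264.9]
ee_rot: [0.999, 0.04, 0.015, 0.002]
ft_force: [-0.0, 0.5, 0.1]
gripper_width: 0.502
```

{"api": "send_rows", "payload": {
  "commands": [
    {"travel":[0,-0.9,0],"angular":[0,0,0],"jaw":0.5},
    {"travel":[0,-0.9,0],"angular":[0,0,0],"jaw":0.5},
    {"travel":[0,-0.6,0],"angular":[0,0,0],"jaw":0.5},
    {"travel":[0,0,0],"angular":[0,0,0.88],"jaw":0.5},
    {"travel":[0,0,0],"angular":[0,0,0.88],"jaw":0.5},
    {"travel":[0,0,0],"angular":[0,0,0.88],"jaw":0.5},
    {"travel":[0,0,0],"angular":[0,0,0.88],"jaw":0.5},
    {"travel":[0,0,0],"angular":[0,0,0.88],"jaw":0.5},
    {"travel":[0,0,0],"angular":[0,0,0.88],"jaw":0.5}
  ]
}}

```text
time_s: 52.5
ee_pos: [396.5, 300.2, 267.1]
ee_rot: [0.959, -0.282, 0.017, -0.007]
ft_force: [-0.3, 0.2, 0.4]
gripper_width: 0.501
```

```bash
python3 -c "
from h import *
go(401.6,359.7,60,-31.5)
t=snap('scene')
t=dict(bot.snapshot('top'));import cv2
t['frame']=cv2.imread('pics/p.png')[:,:,::-1]
m=(t['frame'].max(2)<70).astype('uint8');k,l,st,c=cv2.connectedComponentsWithStats(m)
i=[i for i in range(1,k) if abs(c[i]-[160.2,296.4]).max()<1][0]
w=np.array([ray(t,*p,15)[:2] for p in np.argwhere(l==i)[:,::-1]]);print(w.mean(0));e,v=np.linalg.eigh(np.cov((w-w.mean(0)).T));print(e,np.degrees(np.arctan2(v[1],v[0])))
s=bot.snapshot('scene');g=s['frame'];q=pix(s,[[401.6,359.7,10]])[0];u,v=q.astype(int);d=(g[v-20:v+20,u-20:u+20].max(2)<60);p=np.argwhere(d).mean(0)[::-1]+[u-20,v-20];print(q,p,d.sum(),ray(s,*p,10))"
```

```text
shift [-1.35 -1.93  8.29] turn [-0.18 -0.24 -0.18] at [396.5 300.2 267.1] F [-0.3  0.2  0.4] w 0.5 t 52.5
[401.69943965 359.33741655]
[ 49.14953326 141.60613969] [150.93702956  60.93702956]
[210.57265734 235.19461645] [210.30337079 235.85393258] 89 [399.47232785 356.46568357  10.        ]
```

{"api": "send_rows", "payload": {
  "commands": [
    {"travel":[0,0,0],"angular":[-0.18,-0.24,-0.3],"jaw":0.5},
    {"travel":[-0.6,-0.9,0.2],"angular":[0,0,0],"jaw":0.5},
    {"travel":[-0.5,-0.8,0.6],"angular":[0,0,0],"jaw":0.5},
    {"travel":[0,0,0.9],"angular":[0,0,0],"jaw":0.5},
    {"travel":[0,0,0.9],"angular":[0,0,0],"jaw":0.5},
    {"travel":[0,0,0.9],"angular":[0,0,0],"jaw":0.5},
    {"travel":[0,0,0.9],"angular":[0,0,0],"jaw":0.5},
    {"travel":[0,0,0.9],"angular":[0,0,0],"jaw":0.5},
    {"travel":[0,0,0.5],"angular":[0,0,0],"jaw":0.5},
    {"travel":[0,0,0],"angular":[0,0,0],"jaw":0.5}
  ]
}}

```text
time_s: 53.65
ee_pos: [394.8, 354.0, 119.6]
ee_rot: [0.969, -0.249, 0.002, -0.003]
ft_force: [-0.9, 0.1, 0.5]
gripper_width: 0.5
```

```bash
python3 -c "
from h import *
go(402.5,358.5,12,-30.5)"
```

```text
shift [ 0.17 -0.28  4.31] turn [-0.05 -0.02  0.24] at [394.8 354.  119.6] F [-0.9  0.1  0.5] w 0.5 t 53.65
```

{"api": "send_rows", "payload": {
  "commands": [
    {"travel":[0.17,-0.28,0.3],"angular":[-0.05,-0.02,0.24],"jaw":0.5},
    {"travel":[0,0,0.9],"angular":[0,0,0],"jaw":0.5},
    {"travel":[0,0,0.9],"angular":[0,0,0],"jaw":0.5},
    {"travel":[0,0,0.7],"angular":[0,0,0],"jaw":0.5},
    {"travel":[0,0,0.3],"angular":[0,0,0],"jaw":0.5},
    {"travel":[0,0,0],"angular":[0,0,0],"jaw":0.5},
    {"travel":[0,0,0],"angular":[0,0,0],"jaw":0.5}
  ]
}}

```text
time_s: 54.35
ee_pos: [410.7, 363.7, 47.5]
ee_rot: [0.964, -0.265, 0.005, -0.006]
ft_force: [0.7, -1.0, -0.7]
gripper_width: 0.497
```

```bash
python3 -c "
from h import *
go(402.5,358.5,12,-30.5)"
```

```text
shift [-0.18  0.37  1.41] turn [-0.13 -0.06 -0.03] at [410.7 363.7  47.5] F [ 0.7 -1.  -0.7] w 0.5 t 54.35
```

{"api": "send_rows", "payload": {
  "commands": [
    {"travel":[-0.18,0.35,0.2],"angular":[-0.13,-0.06,-0.03],"jaw":0.5},
    {"travel":[0,0,0.4],"angular":[0,0,0],"jaw":0.5},
    {"travel":[0,0,0.3],"angular":[0,0,0],"jaw":0.5},
    {"travel":[0,0,0.1],"angular":[0,0,0],"jaw":0.5},
    {"travel":[0,0,0],"angular":[0,0,0],"jaw":0.5}
  ]
}}

```text
time_s: 54.85
ee_pos: [403.4, 359.4, 23.4]
ee_rot: [0.965, -0.263, 0.001, -0.002]
ft_force: [0.4, -0.7, -0.2]
gripper_width: 0.496
```

```bash
python3 -c "
from h import *
go(402.5,358.5,12,-30.5)"
```

```text
shift [-0.01  0.05  0.46] turn [-0.03 -0.01 -0.  ] at [403.4 359.4  23.4] F [ 0.4 -0.7 -0.2] w 0.5 t 54.85
```

{"api": "send_rows", "payload": {
  "commands": [
    {"travel":[0,0.04,0.25],"angular":[-0.03,0,0],"jaw":0.5},
    {"travel":[0,0,0.15],"angular":[0,0,0],"jaw":0.5},
    {"travel":[0,0,0],"angular":[0,0,0],"jaw":0.5},
    {"travel":[0,0,0],"angular":[0,0,0],"jaw":0},
    {"travel":[0,0,0],"angular":[0,0,0],"jaw":0},
    {"travel":[0,0,0],"angular":[0,0,0],"jaw":0},
    {"travel":[0,0,0],"angular":[0,0,0],"jaw":0}
  ],
  "grip_force": 20
}}

```text
time_s: 55.55
ee_pos: [403.2, 358.7, 12.8]
ee_rot: [0.965, -0.263, 0.001, 0.0]
ft_force: [0.4, 0.2, -0.4]
gripper_width: 0.23
```

{"api": "send_rows", "payload": {
  "commands": [
    {"travel":[0,0,-0.4],"angular":[0,0,0],"jaw":0},
    {"travel":[0,0,-0.9],"angular":[0,0,0],"jaw":0},
    {"travel":[0,0,-0.9],"angular":[0,0,0],"jaw":0},
    {"travel":[0,0,-0.9],"angular":[0,0,-0.88],"jaw":0},
    {"travel":[0,0,-0.9],"angular":[0,0,-0.88],"jaw":0},
    {"travel":[0,0,-0.5],"angular":[0,0,-0.88],"jaw":0},
    {"travel":[0,0,0],"angular":[0,0,-0.88],"jaw":0},
    {"travel":[0,0,0],"angular":[0,0,-0.88],"jaw":0},
    {"travel":[0,0,0],"angular":[0,0,-0.88],"jaw":0},
    {"travel":[0,0,0],"angular":[0,0,0],"jaw":0}
  ]
}}

```text
time_s: 56.55
ee_pos: [404.0, 359.3, 138.4]
ee_rot: [0.998, 0.063, 0.004, -0.002]
ft_force: [-0.5, -0.3, -1.1]
gripper_width: 0.234
```

```bash
python3 -c "
from h import *
go(611.5,195,100,4.4)"
```

```text
shift [7.39 7.57 1.57] turn [-0.03 -0.07  0.41] at [404.  359.3 138.4] F [-0.5 -0.3 -1.1] w 0.23 t 56.55
```

{"api": "send_rows", "payload": {
  "commands": [
    {"travel":[0.4,0.4,0],"angular":[-0.03,-0.07,0.41],"jaw":0},
    {"travel":[0.9,0.85,0],"angular":[0,0,0],"jaw":0},
    {"travel":[0.9,0.85,0],"angular":[0,0,0],"jaw":0},
    {"travel":[0.9,0.85,0],"angular":[0,0,0],"jaw":0},
    {"travel":[0.9,0.85,0],"angular":[0,0,0],"jaw":0},
    {"travel":[0.9,0.85,0],"angular":[0,0,0],"jaw":0},
    {"travel":[0.9,0.85,0],"angular":[0,0,0],"jaw":0},
    {"travel":[0.8,0.8,0],"angular":[0,0,0],"jaw":0},
    {"travel":[0.4,0.2,0],"angular":[0,0,0],"jaw":0},
    {"travel":[0,0,0],"angular":[0,0,0],"jaw":0}
  ]
}}

```text
time_s: 57.55
ee_pos: [601.4, 195.7, 139.7]
ee_rot: [1.0, 0.018, 0.0, 0.002]
ft_force: [-0.3, 1.7, 0.0]
gripper_width: 0.229
```

```bash
python3 -c "
from h import *
go(612,195,60,4.4)"
```

```text
shift [0.42 0.03 3.19] turn [ 0.03  0.   -0.34] at [601.4 195.7 139.7] F [-0.3  1.7  0. ] w 0.23 t 57.55
```

{"api": "send_rows", "payload": {
  "commands": [
    {"travel":[0.4,0.03,0.2],"angular":[0.03,0,-0.34],"jaw":0},
    {"travel":[0,0,0.6],"angular":[0,0,0],"jaw":0},
    {"travel":[0,0,0.8],"angular":[0,0,0],"jaw":0},
    {"travel":[0,0,0.8],"angular":[0,0,0],"jaw":0},
    {"travel":[0,0,0.4],"angular":[0,0,0],"jaw":0},
    {"travel":[0,0,0],"angular":[0,0,0],"jaw":0}
  ]
}}

```text
time_s: 58.15
ee_pos: [606.1, 199.9, 65.1]
ee_rot: [0.999, 0.037, -0.003, -0.001]
ft_force: [0.0, 0.2, 0.2]
gripper_width: 0.231
```

```bash
python3 -c "
from h import *
go(613.5,178,37,4.4)"
```

```text
shift [0.24 0.9  1.12] turn [-0.02  0.05 -0.02] at [606.1 199.9  65.1] F [0.  0.2 0.2] w 0.23 t 58.15
```

{"api": "send_rows", "payload": {
  "commands": [
    {"travel":[0.2,0.5,0.1],"angular":[-0.02,0.05,-0.02],"jaw":0},
    {"travel":[0,0.3,0.3],"angular":[0,0,0],"jaw":0},
    {"travel":[0,0,0.4],"angular":[0,0,0],"jaw":0},
    {"travel":[0,0,0.2],"angular":[0,0,0],"jaw":0},
    {"travel":[0,0,0],"angular":[0,0,0],"jaw":0},
    {"travel":[0,0,0],"angular":[0,0,0],"jaw":0}
  ]
}}

```text
time_s: 58.75
ee_pos: [613.9, 179.1, 40.5]
ee_rot: [0.999, 0.038, 0.002, -0.0]
ft_force: [-0.4, 0.4, -0.7]
gripper_width: 0.233
```

```bash
python3 -c "
from h import *
go(613.5,173,35.5,4.4)"
```

```text
shift [-0.04  0.24  0.2 ] turn [-0.   -0.04 -0.01] at [613.9 179.1  40.5] F [-0.4  0.4 -0.7] w 0.23 t 58.75
```

Now I creep down, then sideways in small steps until there is light contact.

{"api": "send_rows", "payload": {
  "commands": [
    {"travel":[-0.02,0.08,0.12],"angular":[0,-0.03,0],"jaw":0},
    {"travel":[0,0.06,0.06],"angular":[0,0,0],"jaw":0},
    {"travel":[0,0.04,0],"angular":[0,0,0],"jaw":0},
    {"travel":[0,0,0],"angular":[0,0,0],"jaw":0}
  ]
}}

```text
time_s: 59.15
ee_pos: [614.4, 174.7, 36.6]
ee_rot: [0.999, 0.038, 0.001, -0.0]
ft_force: [0.4, -0.1, -0.5]
gripper_width: 0.23
```

```bash
python3 -c "
from h import *
go(613.5,172.5,35,4.4)"
```

```text
shift [-0.04  0.08  0.06] turn [-0.01 -0.02 -0.01] at [614.4 174.7  36.6] F [ 0.4 -0.1 -0.5] w 0.23 t 59.15
```

{"api": "send_rows", "payload": {
  "commands": [
    {"travel":[-0.02,0.05,0.03],"angular":[0,0,0],"jaw":0},
    {"travel":[0,0.03,0],"angular":[0,0,0],"jaw":0},
    {"travel":[0,0.03,0],"angular":[0,0,0],"jaw":0},
    {"travel":[0,0,0],"angular":[0,0,0],"jaw":0}
  ]
}}

```text
time_s: 59.55
ee_pos: [614.3, 171.8, 36.2]
ee_rot: [0.999, 0.038, 0.001, -0.0]
ft_force: [-0.4, 0.6, -0.9]
gripper_width: 0.231
```

```bash
python3 -c "
from h import *
go(613.5,172.5,35,4.4)"
```

```text
shift [-0.03 -0.03  0.05] turn [-0.01 -0.02 -0.01] at [614.3 171.8  36.2] F [-0.4  0.6 -0.9] w 0.23 t 59.55
```

{"api": "send_rows", "payload": {
  "commands": [
    {"travel":[0,0.04,0.02],"angular":[0,0,0],"jaw":0},
    {"travel":[0,0.03,0],"angular":[0,0,0],"jaw":0},
    {"travel":[0,0.03,0],"angular":[0,0,0],"jaw":0}
  ]
}}

```text
time_s: 59.85
ee_pos: [614.5, 169.2, 35.8]
ee_rot: [0.999, 0.038, 0.002, -0.001]
ft_force: [-0.4, -0.1, -0.6]
gripper_width: 0.23
```

```bash
python3 -c "
from h import *
go(613.5,170,35,4.4);print(bot.get_obs()['moment'])"
```

```text
shift [-0.04 -0.03  0.03] turn [-0.01 -0.03 -0.  ] at [614.5 169.2  35.8] F [-0.4 -0.1 -0.6] w 0.23 t 59.85
[-0.03105685  0.05006875  0.00067874]
```

{"api": "send_rows", "payload": {
  "commands": [
    {"travel":[0,0.04,0],"angular":[0,0,0],"jaw":0},
    {"travel":[0,0.03,0],"angular":[0,0,0],"jaw":0},
    {"travel":[0,0.02,0],"angular":[0,0,0],"jaw":0}
  ]
}}

```text
time_s: 60.15
ee_pos: [614.7, 167.3, 35.8]
ee_rot: [0.999, 0.038, 0.002, -0.001]
ft_force: [1.0, 0.6, -0.5]
gripper_width: 0.232
```

```bash
python3 -c "
from h import *
go(613.5,170,35,4.4);print(bot.get_obs()['moment'])
s=snap('scene');q=pix(s,[[613.5,152,30]])[0].astype(int);
cv2.imwrite('pics/q.png',cv2.resize(s['frame'][q[1]-35:q[1]+35,q[0]-50:q[0]+50,::-1],(800,560),interpolation=2))"
```

```text
shift [-0.04 -0.11  0.03] turn [-0.02 -0.03 -0.  ] at [614.7 167.3  35.8] F [ 1.   0.6 -0.5] w 0.23 t 60.15
[0.10764735 0.025026   0.0481987 ]
```

{"api": "send_rows", "payload": {
  "commands": [
    {"travel":[0,0.04,0],"angular":[0,0,0],"jaw":0},
    {"travel":[0,0.03,0],"angular":[0,0,0],"jaw":0},
    {"travel":[0,0,0],"angular":[0,0,0],"jaw":0}
  ]
}}

```text
time_s: 60.5
ee_pos: [614.8, 166.0, 35.8]
ee_rot: [0.999, 0.038, 0.002, -0.002]
ft_force: [-0.8, -0.9, -0.1]
gripper_width: 0.232
```

```bash
python3 -c "
from h import *
go(613.5,167,35,4.4);print(bot.get_obs()['moment'])"
```

```text
shift [-0.05 -0.04  0.03] turn [-0.02 -0.03 -0.  ] at [614.8 166.   35.8] F [-0.8 -0.9 -0.1] w 0.23 t 60.5
[0.10908327 0.05120424 0.04425675]
```

{"api": "send_rows", "payload": {
  "commands": [
    {"travel":[0,0.06,0],"angular":[0,0,0],"jaw":0},
    {"travel":[0,0.05,0],"angular":[0,0,0],"jaw":0}
  ]
}}

```text
time_s: 60.7
ee_pos: [614.9, 164.0, 35.8]
ee_rot: [0.999, 0.039, 0.002, -0.002]
ft_force: [0.2, 1.6, -1.1]
gripper_width: 0.233
```

```bash
python3 -c "
from h import *
go(613.5,167,35,4.4);print(bot.get_obs()['moment'])"
```

```text
shift [-0.05 -0.12  0.03] turn [-0.04 -0.03  0.  ] at [614.9 164.   35.8] F [ 0.2  1.6 -1.1] w 0.23 t 60.7
[ 0.40297805  0.11727093 -0.00266553]
```

Contact shows (moment 0.40 N m, 1.6 N). Set down, release, retreat.

{"api": "send_rows", "payload": {
  "commands": [
    {"travel":[0,-0.02,0.04],"angular":[0,0,0],"jaw":0},
    {"travel":[0,0,0.01],"angular":[0,0,0],"jaw":0},
    {"travel":[0,0,0],"angular":[0,0,0],"jaw":0.3},
    {"travel":[0,0,0],"angular":[0,0,0],"jaw":0.45},
    {"travel":[0,0,0],"angular":[0,0,0],"jaw":0.5},
    {"travel":[0,0,0],"angular":[0,0,0],"jaw":0.5},
    {"travel":[0,-0.05,-0.4],"angular":[0,0,0],"jaw":0.5},
    {"travel":[0,-0.2,-0.8],"angular":[0,0,0],"jaw":0.5},
    {"travel":[0,-0.3,-0.9],"angular":[0,0,0],"jaw":0.5},
    {"travel":[0,-0.4,-0.9],"angular":[0,0,0],"jaw":0.5}
  ]
}}

```text
time_s: 61.7
ee_pos: [610.7, 184.8, 109.0]
ee_rot: [0.999, 0.037, -0.003, 0.001]
ft_force: [0.0, -0.0, -0.1]
gripper_width: 0.5
```

{"api": "send_rows", "payload": {
  "commands": [
    {"travel":[-0.6,-0.8,-0.6],"angular":[0,0,0],"jaw":0.5},
    {"travel":[-0.9,-0.9,-0.3],"angular":[0,0,0],"jaw":0.5},
    {"travel":[-0.9,-0.9,-0.3],"angular":[0,0,0],"jaw":0.5},
    {"travel":[-0.9,-0.9,-0.3],"angular":[0,0,0],"jaw":0.5},
    {"travel":[-0.9,-0.9,-0.3],"angular":[0,0,0],"jaw":0.5},
    {"travel":[-0.9,-0.9,0],"angular":[0,0,0],"jaw":0.5},
    {"travel":[-0.9,-0.9,0],"angular":[0,0,0],"jaw":0.5},
    {"travel":[-0.5,-0.5,0],"angular":[0,0,0],"jaw":0.5}
  ]
}}

```text
time_s: 62.5
ee_pos: [436.0, 346.4, 169.4]
ee_rot: [0.999, 0.035, 0.008, -0.003]
ft_force: [-0.5, -1.0, -0.2]
gripper_width: 0.503
```

```bash
python3 -c "
from h import *
print(bot.get_obs()['ee_pos'])
t=snap('top');s=snap('scene')
f=lambda s,x0,y0,x1,y1:cv2.resize(s['frame'][y0:y1,x0:x1,::-1],(400,560),interpolation=2)
f2=lambda s,x0,y0,x1,y1:cv2.resize(s['frame'][y0:y1,x0:x1,::-1],(400,280),interpolation=2)
a=f(s,290,140,430,336);b=f2(t,205,175,275,224);c=f2(t,240,140,400,252)
cv2.imwrite('pics/z.png',np.hstack([a,np.vstack([b,c])]))"
```

```text
[436.04355016 346.396379   169.37918475]
```

View pics/z.png

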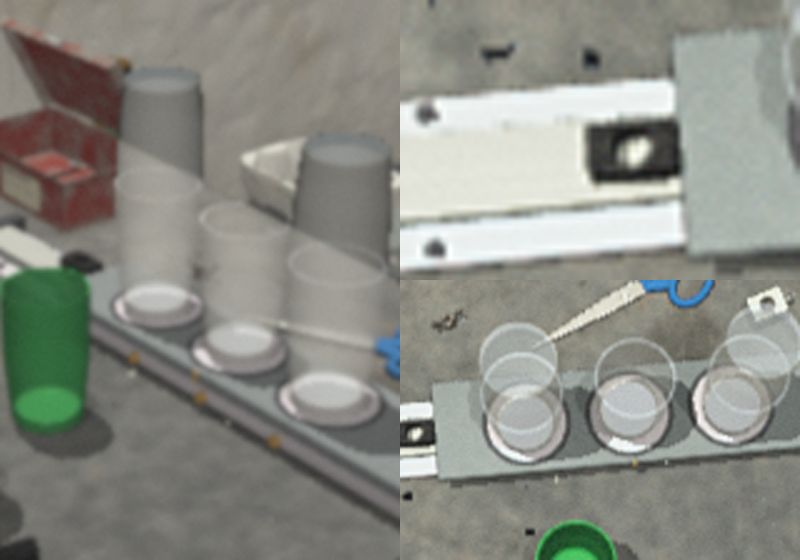

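The final view shows the chock at (635,152), flat on the guide and touching the carrier end. The index mark (195,375) is over the middle stud (200,398), and both covered pairs and the open tall are standing. Handing in.

```bash
python3 -c "
from plant import bot
print(bot.close_job())"
```

```text
the job is handed in; nothing more can be done
None
```

The job is done and handed in at about 63 s. I slid the carrier to the left-hand stop and stood the three tall tumblers in its nests. There were two short tumblers, and I set them mouth-down on the left and right tall ones. I then moved the carrier to the middle stop and set the chock against its left-hand end.

- **Chock:** it had been knocked about 4 cm from where I first saw it, so I measured it again before picking it up. I pressed it lightly against the carrier (about 1.6 N), with its length along the rail, before letting go.
- **Last check:** the final pictures show the carrier's index mark over the middle stud. The chock lies flat on the guide and looks to be touching the carrier. All three talls stand in their nests with both covers square on them, and the arm is clear.
- **Disagreements:** the cameras and the arm's own readings differed by 2–4 mm in places. Before lowering each cover I corrected it by about 3–4 mm from the picture. The last view came with the camera calls nearly done, so how square the covers sit is judged by eye to within 1–2 mm.

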